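Check the colour of a leather sample through its mask

ROBOT

A 7-joint arm with a two-finger parallel gripper is mounted at the origin on the work surface. World frame = base frame: x ahead of the robot, y to its left, z up, the work surface at z = 0. Lengths are in mm, angles in degrees, forces in N, time in s.
With the tool pointing down it reaches from about 400 to 900 mm from the base axis. Payload 5.6 kg.
Tool frame: the origin (TCP) lies on the centre line of the jaws, within the pads' length; the fingertips stand 8 mm ahead of it and the grasp point (between the pads) lies 11 mm behind it; z points along the fingers, y is the line along which they close (so a half turn about z gives the same grasp; the last joint's range is limited). The gripper opens to 92 mm and grips with 3 to 60 N. Pads are 20 mm wide; open, the fingers measure 128 mm over their backs; the gripper's body (75 mm by 189 mm) begins 69 mm behind the grasp point.
Start: joints at [-74.771, 26.786, -0.665, 91.828, 0.344, 61.387, -3.226], TCP at [197.587, 619.249, 192.092] pointing down, gripper open.
Joint ranges: [-144.91, 144.91], [-17.63, 115.5], [-89.93, 88.59], [15.96, 139.68], [-74.01, 254.01], [8.47, 105.57], [-167.45, 167.45]. Speed limits (degrees/s): [147.25, 147.25, 180, 180, 180, 180, 180].

INTERFACE

Orientations are given as [roll, pitch, yaw] about the fixed x, y, z axes, in that order (R = Rz(yaw) Ry(pitch) Rx(roll)).
In Python, from plant import robot gives the robot as it stands.
- The arm moves only by the tool apply_moves, never from a script. Its argument "motion" is text: rows parted by semicolons, each of 7 numbers parted by spaces: the turn, a rotation vector about the world's x, y, z in degrees, then the shift along the world's x, y, z in mm, then the finger opening in mm, from 0 to 91.9. A call has exactly 8 rows; each row shifts and turns the commanded pose from where the row before left it; what a row does not reach is not made up. A row lasts 1/12 s, in which the tool goes at most 41.7 mm and 7.16 degrees, less where a joint would pass 70% of its speed; a pose out of reach is approached as far as the arm can. A call is refused whole if a number of a shift passes 41.7 or a number of a turn 7.16, either way. A call with a gripper value outside its range is refused whole. The fingers move at their own pace and stop on an object; the grip force is fixed at half the most. Time passes only in rows, so rows that do not move let the fingers close, or fill a call up. It gives the time, the measured TCP pose, the force, the opening and the grip force at its end, in the units of the state.
- robot.observe(): the state, without advancing time (a new reading comes with each control period).
- robot.grab_frame(name): name is "scene" or "top"; returns a dict with "image" (400x640x3 uint8, red, green, blue), "fx", "fy", "cx", "cy" (pixels), "distortion" ([k1, k2, p1, p2, k3] as OpenCV has them; the pictures are not rectified), "world_from_camera" (4x4, takes a point from camera to world coordinates). Camera axes: x right, y down, z forward; pixel columns grow to the right and rows downward; lengths in mm; the calibration is good to about 2 mm. A picture is of the moment at which its call begins. There is no depth.
- robot.finish_job(): hands the job in; it is judged then, once.
Trained networks look in the newest picture that a camera, given by its name, has taken for a name from the list of things; names that differ only in an ending like _2 or _b are one class to them, and where a whole thing is asked for, a point or a joint stands for the part that bears it (a point fixed in the world has none). Each returns a list of dicts, best first, with "confidence" (0 to 1); they miss things now and then, are a little off and sometimes report something else, mostly with a low value. They report only what shows in the picture. A call takes as long as a camera call. They do not tell look-alikes from the thing itself.
- robot.spot_in(camera, query): "location" ([x, y, z] in mm, in the coordinates of the camera as it stood for that picture, good to about 4 mm: the middle of the surface that is visible of it).
- robot.cut_out(camera, query): "region" (400x640 bool, what is visible of it).
The state is a dict: "time_s": time; "joint_pos": joint angles; "qd": joint speeds; "joint_efforts": joint torques, N m; "tcp_pos": TCP position; "tool_rot": TCP orientation; "force": force on the tool from outside, world axes, zero at the start; "ft_torque": the same for the moment, N m; "grip_width": opening from 0.0 (shut) to 1.0 (fully open); "grasp_force": force on a finger pad.
Only numpy, scipy, OpenCV 4.12 (cv2) and the standard library are available. Lean on these libraries where they do the work, as an engineer would, in place of code of your own. Each camera call takes 0.05 s, during which the arm holds its last target. There are 200 camera calls.

TASK

Lay the mask plate (the one with the square window) on the tilted sample desk, over its two pins, so that it lies flush, and let go of it. Then take the colour reader and gently hold its spring nose square against the leather in the middle of the window, nose pressed in about half way, steady for a good second. Finally stand the reader upright on the bench again, leaving the mask in place and everything else on the bench undisturbed.

Things in the scene. Friction and masses are not known exactly. Their poses are not given: they have to be found in the camera images.
- desk: Grey steel sample desk fixed to the bench, foot 190 x 200 mm. Origin: underside, near its middle; x points level in the up-slope direction, z up. Its bed, a dark steel plate 174 mm long up the slope and 170 mm wide, tilts about a hinge along its low edge, 100 mm before the origin and 30 mm above the bench.
- bed_center (a point): Midpoint between the two pins in the plane of the bed's upper face, on which the mask lies; 100 mm up the slope from the hinge. Axes: z out of the bed, x up the slope, y along the hinge. Here is a square well, 80 x 80 mm, 10 mm deep; on its floor lies the tan leather, 2 to 9 mm thick (differs each time, not measured): its face is 8 to 1 mm below this point and must be felt for.
- pin_left (a point): Foot of the left (+y) steel pin, on the bed's face 58 mm from point bed_center along its y; same axes. The pin is 8 mm in diameter and stands 14 mm out of the bed, the top 4 mm a cone. The other pin is its mirror image at y = -58 mm.
- bed (a joint): Tilt of the bed in rad: 0 level, positive raises the far end; 0.38 to 0.58 here. Stiff; it stays put under ordinary handling.
- mask: Aluminium plate 150 (y) x 130 (x) x 4 mm, flat on the bench. Origin: underside, middle of its 60 x 60 mm window; the plate runs from x = -80 to +50 mm. Two 10.5 mm through holes at y = +58 and -58 mm, x = 0. Black bar grip on top at x = -62 mm: 12 mm thick (x), 60 mm long (y), z = 4 to 38 mm. About 0.2 kg. It fits with its x up the slope (grip at the low end) or turned half round.
- reader: Grey hand-held colour reader standing upright on its nose, 128 mm tall. z: its long axis, up, away from the nose; origin at the face of the unpressed nose. Round black nose, 42 mm diameter, sticks 12 mm out of a 46 mm round barrel (z = 12 to 42 mm); above it a box grip 46 (x) by 34 mm (y), z = 42 to 128 mm. About 0.23 kg.
- nose_tip (a point): Centre of the nose's flat face; same axes as the reader; moves with the nose.
- nose (a joint): How far the spring nose is pressed into the reader, in m: 0 out, 0.008 at the stop. It starts to move at 3.6 N and takes 0.8 N more per mm, so about 7 N half way, 10 N at the stop.
- offcuts: Pile of tan leather off-cuts, 114 x 152 x 60 mm, bystander. Origin under its centre.
- ruler: Dark steel ruler, 400 x 30 x 4 mm, lying to the left, bystander. Origin under its centre.
- dye: Jar of edge dye, 60 mm diameter, 100 mm tall, bystander. Origin under its centre.
- spool: Thread spool, 52 mm diameter, 68 mm tall, bystander. Origin under its centre.
- mallet: Hammer with a wooden handle lying across the bench in front of the robot, bystander. Origin under the middle of its length.
- template: Aluminium template plate without window, 120 x 90 x 5 mm, bystander; not the mask. Origin under its centre.
- rivets: Steel cup, 70 mm diameter, 50 mm tall, bystander. Origin under its centre.
There are look-alikes about, which are no part of the job. Leave any blue or green look-alike of the reader alone.

How it is judged (in metres and radians):
On the way, in this order (a step that is already met when the one before it is completed fails the run):
1. the mask lies flush on the bed over both pins, let go (x of mask in the frame of bed_center between -0.005 and 0.005 m and y of mask in the frame of bed_center between -0.005 and 0.005 m and z of mask in the frame of bed_center below 0.0025 m and angle between the z axis of mask and the z axis of bed_center, either way round below 0.05 rad and contact force between the fingers and mask below 0.05 N), for 0.2 s.
2. with the mask flush in place, the reader's nose is held square and steady on the leather in the middle of the window, pressed in 1.5 to 6.5 mm, for 1 s (x of mask in the frame of bed_center between -0.005 and 0.005 m and y of mask in the frame of bed_center between -0.005 and 0.005 m and z of mask in the frame of bed_center below 0.0025 m and angle between the z axis of mask and the z axis of bed_center, either way round below 0.05 rad and value of joint nose between 0.0015 and 0.0065 m and x of nose_tip in the frame of bed_center between -0.007 and 0.007 m and y of nose_tip in the frame of bed_center between -0.007 and 0.007 m and z of nose_tip in the frame of bed_center below 0.001 m and angle between the z axis of reader and the z axis of bed_center, either way round below 0.12 rad and linear speed of reader below 0.01 m/s and contact force between the fingers and reader above 1 N), for 1 s.
At the end, for the whole second after the job is handed in: The mask lies flush on the bed over both pins (within 5 mm of centre along the bed, underside within 2.5 mm of its face, tilted less than 0.05 rad from it) and the reader stands upright (within 0.08 rad) and still on the bench (its foot within 6 mm of the bench top), both let go (x of mask in the frame of bed_center between -0.005 and 0.005 m and y of mask in the frame of bed_center between -0.005 and 0.005 m and z of mask in the frame of bed_center below 0.0025 m and angle between the z axis of mask and the z axis of bed_center, either way round below 0.05 rad and linear speed of each of mask, reader below 0.02 m/s and angle between reader's own z axis and vertical below 0.08 rad and height (world z) of reader below 0.006 m); the robot touches nothing.
It fails at once if the reader rams the desk or what lies on it (over 25 N) (contact force between reader and desk above 25 N or contact force between reader and mask above 25 N).
It fails at once if the reader falls over (angle between reader's own z axis and vertical above 1.1 rad).
It fails at once if something else on the bench is shifted by more than 30 mm (distance of any of offcuts, ruler, dye, spool, mallet, template, rivets from where it was at the start of the episode above 0.03 m).
It also fails if it takes over 72 s, if anything falls off the work surface, if the arm or the gripper's body presses on something with over 40 N, if the wrist force passes 120 N, or if a joint passes its speed limit or range.

## Working session

There is one attempt and no reset: what is moved stays moved. The work goes in short steps, Python scripts to look and compute and a tool call to move; the robot and the scene stay as the last step left them, time stands still between calls to the robot, and variables do not carry over. Pictures are saved under pics/ and viewed, at most 10 in all, crops included, and the job is handed in when it is done.

Besides the shell and the picture viewer there is one more tool, called after "Call:" as a command line: name --argument value ..., lists and objects as JSON in quotes. apply_moves: Moves the arm, as the interface text tells. Its arguments: {"type":"object","properties":{"motion":{"type":"string"}},"required":["motion"]}

```bash
ls; mkdir -p pics
cat > h.py <<'E'
import numpy as np, cv2
from plant import robot
def grab(n):
    f=robot.grab_frame(n); f['K']=np.array([[f['fx'],0,f['cx']],[0,f['fy'],f['cy']],[0,0,1.]]); f['d']=np.array(f['distortion'],float); f['T']=np.array(f['world_from_camera'],float); return f
def save(f,p,s=1,box=None):
    im=cv2.cvtColor(f['image'],cv2.COLOR_RGB2BGR)
    if box: x0,y0,x1,y1=box; im=im[y0:y1,x0:x1]
    cv2.imwrite(p,cv2.resize(im,None,fx=s,fy=s,interpolation=cv2.INTER_CUBIC))
def ray(f,uv):
    n=cv2.undistortPoints(np.array(uv,float).reshape(-1,1,2),f['K'],f['d']).reshape(-1,2)
    d=np.c_[n,np.ones(len(n))]@f['T'][:3,:3].T; return f['T'][:3,3],d
def onz(f,uv,z):
    o,d=ray(f,uv); return o+d*((z-o[2])/d[:,2])[:,None]
def proj(f,P):
    Ti=np.linalg.inv(f['T']); P=np.array(P,float).reshape(-1,3)
    return cv2.projectPoints(P,cv2.Rodrigues(Ti[:3,:3])[0],Ti[:3,3],f['K'],f['d'])[0].reshape(-1,2)
def tri(f1,u1,f2,u2):
    o1,d1=ray(f1,u1);o2,d2=ray(f2,u2);out=[]
    for a,b in zip(d1,d2):
        s=np.linalg.lstsq(np.c_[a,-b],o2-o1,rcond=None)[0]; p=o1+s[0]*a;q=o2+s[1]*b
        out.append(np.r_[(p+q)/2,np.linalg.norm(p-q)])
    return np.array(out)
E
python3 - <<'E'
from h import *
np.set_printoptions(precision=1,suppress=True)
print(robot.observe())
for c in('scene','top'):
    f=grab(c); save(f,f'pics/{c}0.png'); print(c,f['T'],f['K'][0,0],f['d'])
    for q in('desk','mask','reader','offcuts','ruler','dye','spool','mallet','template','rivets','pin_left','bed_center','nose_tip'):
        try:
            for r in robot.spot_in(c,q):
                P=f['T'][:3,:3]@np.array(r['location'])+f['T'][:3,3]
                print(q,round(r['confidence'],2),P,proj(f,P)[0])
        except Exception as e: print(q,e)
E
```

```text
pics
{'time_s': 0.0, 'joint_pos': array([-74.8,  26.8,  -0.7,  91.9,   0.3,  61.4,  -3.2]), 'qd': array([-0. ,  0. ,  0. , -0. , -0. , -0. , -0.1]), 'joint_efforts': array([ -0. , -52.1,  -0. , -24.4,  -0.1,   0. ,   0. ]), 'tcp_pos': array([197.4, 618.6, 191.1]), 'tool_rot': array([-179.9,    0. ,  162.3]), 'force': array([ 0.2,  0.5, -0.2]), 'ft_torque': array([-0.1,  0. ,  0. ]), 'grasp_force': 0.0, 'grip_width': 0.9987376142997665}
scene [[   0.8    0.4   -0.3  886.2]
 [   0.5   -0.7    0.5 -503. ]
 [  -0.    -0.6   -0.8  934.6]
 [   0.     0.     0.     1. ]] 363.20718124099403 [-0.  0.  0.  0.  0.]
desk 0.92 [711.4  -0.6  56.1] [377.  229.2]
mask 0.72 [ 436.  -293.7    5. ] [236.4 269. ]
reader 0.85 [354.7 262.1  85.6] [322.6 119.3]
reader 0.81 [460.4 267.7  86. ] [350.1 130. ]
reader 0.74 [509.3 362.4  80.4] [376.7 120.1]
offcuts 0.82 [721.4 279.8  61.1] [422.8 165. ]
ruler 0.8 [415.5 489.7   2.6] [369.1 107. ]
ruler 0.68 [ 682.1 -414.6    5.5] [280.5 360.3]
dye 0.81 [ 708.2 -285.6   98.6] [318.6 308.5]
spool 0.58 [600.8 414.8  50.8] [406.5 127.6]
mallet 0.65 [390.4  18.1  23.
[... 582 characters left out ...]
0.57 [500.4 361.9 123. ] [195.9 214. ]
reader 0.56 [456.6 275.7 126.6] [225.7 228.7]
reader 0.54 [348.9 266.4 123.2] [229.2 267.3]
offcuts 0.68 [717.3 304.4  59.1] [222.1 145.1]
ruler 0.81 [447.4 487.8   7.4] [167.4 234.8]
dye 0.59 [ 691.  -268.3  100. ] [410.9 146. ]
dye 0.53 [718.  306.6  60.3] [221.3 144.8]
spool 0.61 [591.9 420.9  65.8] [182.9 185.9]
template 0.55 [ 679.  -410.7    5.8] [447.1 156.4]
rivets 0.69 [ 493.  -471.2   26.8] [472.2 212.3]
pin_left 0.74 [677.3  28.3  74.9] [311.9 154.4]
pin_left 0.71 [673.9  26.7  75.6] [312.5 155.4]
bed_center 0.59 [675.   29.2  80.9] [311.6 154.6]
nose_tip 0.3 [ 690.5 -266.7   98.1] [410.3 146.3]
nose_tip 0.21 [379.9  28.4  22. ] [314.3 253.4]
```

View pics/scene0.png

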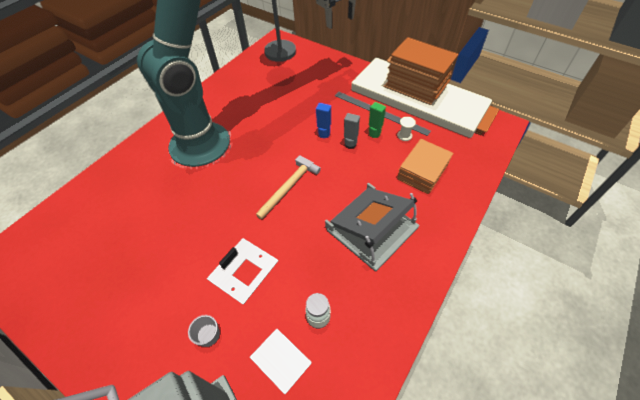

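View pics/top0.png

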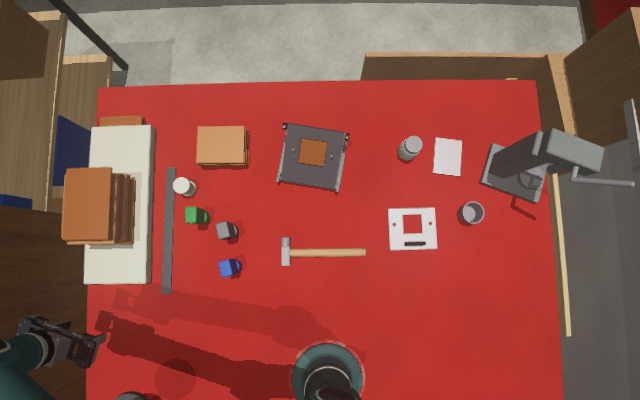

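Scene picture: the arm is at (200,140). Three reader-like things stand at scene (323,120) blue, (350,130) grey and (376,120) green, which in the top view are (229,267), (227,230) and (195,214). The grey one fits the description. The mask, with window and black grip, is at scene (243,270) and top (413,229). The plain white plate at scene (281,360) is the template. The desk is at scene (372,225) and top (313,157). I'll confirm these with one enlarged crop montage.

Run:
```python
from h import *
s=cv2.imread('pics/scene0.png');t=cv2.imread('pics/top0.png')
def c(i,x,y,w,h,k): return cv2.resize(i[y:y+h,x:x+w],(w*k,h*k),interpolation=cv2.INTER_CUBIC)
r1=np.hstack([c(s,320,175,100,100,4),c(t,265,110,100,100,4)])
r2=np.hstack([c(s,305,95,80,50,4),c(t,185,200,60,50,4),c(t,383,202,60,50,4)])
cv2.imwrite('pics/m.png',np.vstack([r1,r2]))
```

```text
(no output)
```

View pics/m.png

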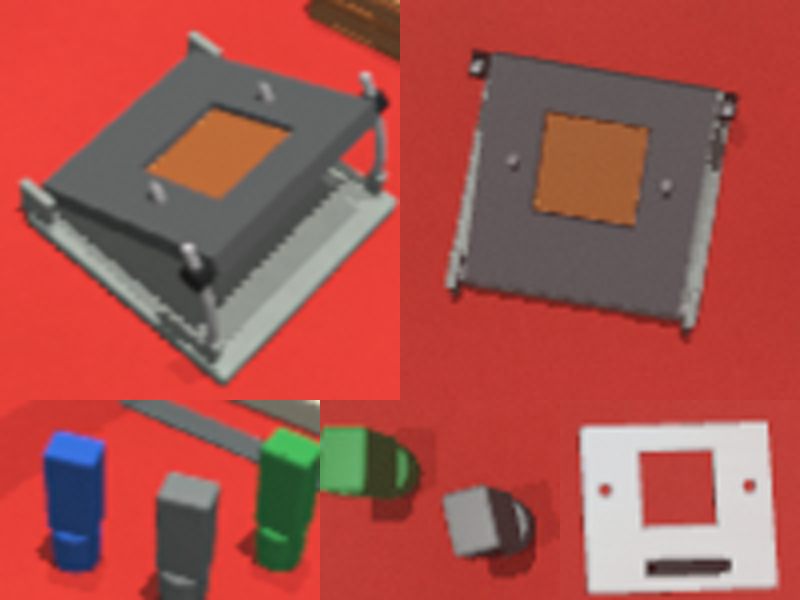

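The crop confirms that the grey reader (scene 350,130) is the one, since its neighbours are blue and green. The windowed plate with the grip is the mask. The bed's raised end, with the posts, faces +x. Next I'll measure precisely.

```bash
cat > fit.py <<'E'
from h import *
from scipy.optimize import least_squares
from scipy.spatial.transform import Rotation as R
np.set_printoptions(precision=2,suppress=True)
s=grab('scene');t=grab('top')
def sp(f,ox,oy,pts): return (np.array(pts,float)+.5)/4-.5+[ox,oy]
def blob(f,x0,y0,w,h,k=8):
    g=f['image'].astype(float).mean(2)[y0:y0+h,x0:x0+w]; 
    q=np.clip(g-np.median(g)-k,0,None); Y,X=np.mgrid[y0:y0+h,x0:x0+w]; return [(q*X).sum()/q.sum(),(q*Y).sum()/q.sum()]
tp=[blob(t,265+112//4-4,110+158//4-4,9,9),blob(t,265+267//4-4,110+185//4-4,9,9)]
print('top pins',tp)
# bed fit: p = x,y,z,yaw,tilt of bed_center
c=40
obs=[(s,sp(s,320,175,[(262,86),(153,184)]),[[0,58,13],[0,-58,13]],1),
     (s,sp(s,320,175,[(293,128),(222,199),(145,170),(213,103)]),[[c,c,0],[c,-c,0],[-c,-c,0],[-c,c,0]],.5),
     (t,np.array(tp),[[0,58,13],[0,-58,13]],1.5),
     (t,sp(t,265,110,[(145,113),(250,127),(236,226),(134,210)]),[[c,c,0],[c,-c,0],[-c,-c,0],[-c,c,0]],.5),
     (s,sp(s,320,175,[(45,185),(195,55)]),[[-100,-85,0],[-100,85,0]],.3)]
def pose(p): return R.from_euler('ZY',[p[3],-p[4]])
def res(p): return np.concatenate([(w*(proj(f,pose(p).apply(m)+p[:3])-u)).ravel() for f,u,m,w in obs])
r=least_squares(res,[690,20,78,-.15,.48],loss='soft_l1'); p=r.x
print('bed',p[:3],np.degrees(p[3:]),'z by hinge',30+100*np.sin(p[4])); print(res(p).round(2))
# mask in top and scene
for f,box in((t,(385,200,55,55)),(s,(200,230,85,80))):
    x,y,w,h=box; im=f['image'][y:y+h,x:x+w]
    b=(im.astype(int).min(2)>140).astype(np.uint8)
    cs,hi=cv2.findContours(cv2.resize(b*255,None,fx=4,fy=4,interpolation=cv2.INTER_LINEAR)>127 if 0 else b,cv2.RETR_CCOMP,cv2.CHAIN_APPROX_NONE)
    for k,q in enumerate(cs):
        m=cv2.moments(q)
        if len(q)<5: print('small',q.reshape(-1,2).mean(0)+[x,y]);continue
        cen=q.reshape(-1,2).mean(0)+[x,y]
        print(len(q),hi[0,k,3],cen,onz(f,[cen],4)[0]); 
        if len(q)>60:
            br=cv2.boxPoints(cv2.minAreaRect(q))+[x,y]; print(onz(f,br,4))
# reader top face
g=t['image'][205:250,205:250].astype(int)
b=((g.max(2)-g.min(2)<25)&(g.min(2)>110)).astype(np.uint8)
cs,_=cv2.findContours(b,cv2.RETR_EXTERNAL,cv2.CHAIN_APPROX_NONE); q=max(cs,key=cv2.contourArea)
br=cv2.boxPoints(cv2.minAreaRect(q))+[205,205]; W=onz(t,br,128); print('reader top',W,W.mean(0))
tops=sp(s,305,95,[(160,490-400),(187,473-400),(219,483-400),(196,508-400)])
print('reader scene top',onz(s,tops,128),onz(s,tops,128).mean(0))
u1=br.mean(0);print('tri',tri(t,[u1],s,[tops.mean(0)]))
E
python3 fit.py
```

```text
top pins [[np.float64(292.62060301507535), np.float64(149.3819095477387)], [np.float64(331.09280742459396), np.float64(155.7169373549884)]]
bed [682.93  26.83  86.44] [-11.05  30.34] z by hinge 80.50629015429755
[ 0.52 -0.3   0.67  0.37  0.36 -0.23 -0.13 -0.1  -0.6  -0.01  0.04 -0.01
  0.11  0.32  0.25  0.52  0.05 -0.68  0.26 -0.2  -0.08  0.12 -0.31 -0.06
 -0.12  0.26  0.07 -0.15]
172 -1 [412.03 228.47] [ 448.78 -282.      4.  ]
[[ 514.56 -207.47    4.  ]
 [ 515.26 -360.78    4.  ]
 [ 383.53 -356.7     4.  ]
 [ 383.75 -205.35    4.  ]]
49 0 [414.73 243.41] [ 401.63 -288.1     4.  ]
10 0 [393.6 224. ] [ 464.49 -223.95    4.  ]
11 0 [429.82 222.82] [ 465.02 -340.16    4.  ]
74 0 [412.03 223.51] [ 464.41 -282.85    4.  ]
[[ 495.09 -249.8     4.  ]
 [ 497.69 -315.51    4.  ]
 [ 433.69 -316.12    4.  ]
 [ 431.31 -250.82    4.  ]]
169 -1 [241.95 269.93] [ 450.32 -287.2     4.  ]
[[ 384.37 -359.39    4.  ]
 [ 372.45 -193.83    4.  ]
 [ 515.59 -208.62    4.  ]
 [ 516.46 -365.39    4.  ]]
11 0 [232.73 288.82] [ 465.53 -342.2     4.  ]
66 0 [246.82 272.06] [ 465.79 -284.69    4.  ]
[[ 433.84 -313.98    4.  ]
 [ 432.11 -247.61    4.  ]
 [ 496.26 -254.15    4.  ]
 [ 496.   -318.81    4.  ]]
9 0 [260.22 255.67] [ 465.15 -225.84    4.  ]
reader top [[470.62 305.04 128.  ]
 [477.26 275.75 128.  ]
 [436.76 265.51 128.  ]
 [430.16 294.66 128.  ]] [453.7  285.24 128.  ]
reader scene top [[435.96 270.73 128.  ]
 [443.93 299.9  128.  ]
 [472.02 303.59 128.  ]
 [471.3  268.29 128.  ]] [455.8  285.63 128.  ]
tri [[454.46 286.18 126.57   1.89]]
```

Call:
apply_moves --motion "0 0 -7 28 -27 5 91;0 0 -7 28 -27 5 91;0 0 -7 28 -27 5 91;0 0 -7 28 -27 5 91;0 0 -7 28 -27 5 91;0 0 -7 28 -27 5 91;0 0 -7 28 -27 5 91;0 0 -7 28 -27 5 91"

```text
time_s: 2.17
tcp_pos: [422.7, 401.8, 232.7]
tool_rot: [180.0, -0.0, 106.0]
force: [0.6, -0.7, -0.9]
grip_width: 0.99
grasp_force: 0.0
```

Call:
apply_moves --motion "0 0 -7 13 -38 0 91;0 0 -7 13 -38 0 91;0 0 -2.3 13 -38 0 91;0 0 0 13 -38 0 91;0 0 0 13 -38 0 91;0 0 0 13 -38 0 91;0 0 0 13 -38 0 91;0 0 0 13 -38 0 91"

```text
time_s: 2.83
tcp_pos: [525.9, 97.5, 232.5]
tool_rot: [180.0, -0.0, 90.0]
force: [0.7, 0.2, -0.6]
grip_width: 0.988
grasp_force: 0.0
```

Call:
apply_moves --motion "0 0 0 -7 -38 0 60;0 0 0 -7 -38 0 60;0 0 0 -7 -38 0 60;0 0 0 -7 -38 0 60;0 0 0 -7 -38 0 60;0 0 0 -7 -38 0 60;0 0 0 -7 -38 0 60;0 0 0 -7 -38 0 60"

```text
time_s: 3.5
tcp_pos: [469.1, -206.4, 232.5]
tool_rot: [179.9, -0.0, 90.0]
force: [0.4, -0.0, -0.2]
grip_width: 0.652
grasp_force: 0.0
```

Call:
apply_moves --motion "0 0 0 -10 -12 -10 50;0 0 0 -10 -12 -10 50;0 0 0 -10 -12 -20 50;0 0 0 -10 -12 -20 50;0 0 0 -10 -12 -20 50;0 0 0 -8 -10 -20 50;0 0 0 -6 -6 -20 50;0 0 0 0 0 -20 50"

```text
time_s: 4.17
tcp_pos: [404.3, -282.3, 91.5]
tool_rot: [180.0, 0.0, 89.8]
force: [0.1, 0.2, 0.2]
grip_width: 0.544
grasp_force: 0.0
```

Call:
apply_moves --motion "0 0 0 -1 0 -15 50;0 0 0 0 0 -15 50;0 0 0 0 0 -15 50;0 0 0 0 0 -15 50;0 0 0 0 0 -10 50;0 0 0 0 0 -5 50;0 0 0 0 0 0 0;0 0 0 0 0 0 0"

```text
time_s: 4.83
tcp_pos: [404.8, -281.0, 17.4]
tool_rot: [180.0, 0.0, 90.0]
force: [0.2, 0.7, -0.1]
grip_width: 0.425
grasp_force: 0.0
```

Call:
apply_moves --motion "0 0 0 0 0 0 0;0 0 0 0 0 0 0;0 0 0 0 0 0 0;0 0 0 0 0 0 0;0 0 0 0 0 0 0;0 0 0 0 0 0 0;0 0 0 0 0 0 0;0 0 0 0 0 0 0"

```text
time_s: 5.5
tcp_pos: [404.6, -280.7, 17.1]
tool_rot: [180.0, 0.0, 90.0]
force: [-0.8, -0.2, 1.0]
grip_width: 0.002
grasp_force: 0.0
```

Run:
```python
from h import *
s=grab('scene');t=grab('top')
def c(f,x,y,w,h,k): return cv2.resize(cv2.cvtColor(f['image'],4)[y:y+h,x:x+w],(w*k,h*k),interpolation=2)
cv2.imwrite('pics/m2.png',np.hstack([c(s,180,210,100,120,4),c(t,375,180,100,120,4)]))
print(proj(s,[[404.6,-280.7,17]]),proj(t,[[404.6,-280.7,17]]),robot.observe())
```

```text
[[230.06230073 257.85480372]] [[413.42268839 242.49224483]] {'time_s': 5.6, 'joint_pos': array([  5.38343037,  30.08979988,  31.41568717, 122.00798515,
       -27.27171628,  34.77183438,  56.19172921]), 'qd': array([ 0.03516379,  0.02581519, -0.10339954,  0.05038201, -0.03860771,
       -0.05012395,  0.07238066]), 'joint_efforts': array([-7.98486115e-03, -4.05895185e+01,  6.28565446e+00, -1.40418917e+01,
       -1.00242524e-02,  7.25154346e-02, -1.06936543e-04]), 'tcp_pos': array([ 404.57291775, -280.73167718,   17.07429518]), 'tool_rot': array([-1.79999993e+02,  4.69343106e-04,  9.00026203e+01]), 'force': array([ 3.17169787e-04,  8.50026826e-01, -7.26065574e-01]), 'ft_torque': array([-0.08110872,  0.06590353,  0.06249038]), 'grasp_force': 0.0, 'grip_width': 0.004593729328704759}
```

View pics/m2.png

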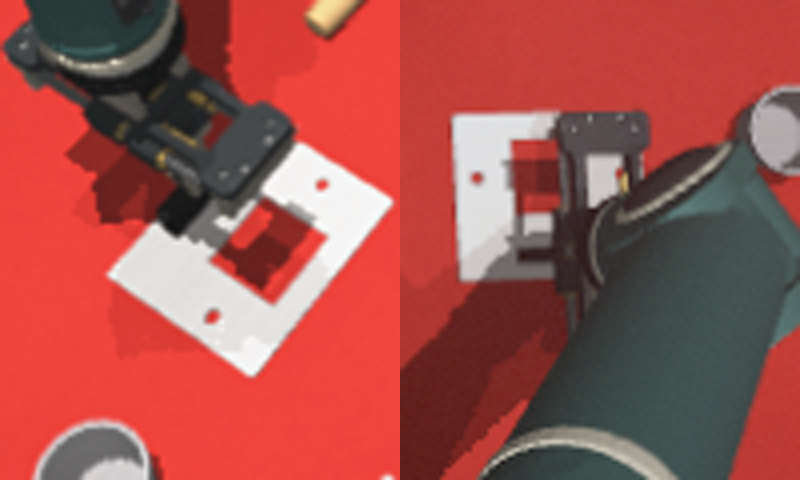

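The mask hasn't moved, and the fingers closed beside the bar rather than on it. I'll check with an overlay of the predicted fingertip and bar positions.

Run:
```python
from h import *
s=grab('scene');t=grab('top')
out=[]
for f,x,y in((s,195,225),(t,390,205)):
    w,h,k=55,60,7
    a=cv2.resize(cv2.cvtColor(f['image'],4)[y:y+h,x:x+w],(w*k,h*k),interpolation=2)
    def pt(P): return tuple(int(v) for v in ((proj(f,P)[0]-[x,y]+.5)*k))
    for P,c in(([404.6,-280.7,9],(0,255,0)),([404.6,-280.7,17],(0,255,255)),([404.6,-280.7,97],(255,255,0))): cv2.circle(a,pt(P),4,c,1)
    for dz in(4,38):
        q=[pt([403+i,-283+j,dz]) for i,j in((-6,-30),(6,-30),(6,30),(-6,30))]
        cv2.polylines(a,[np.array(q)],True,(255,0,255),1)
    out.append(a)
cv2.imwrite('pics/m3.png',np.hstack(out))
```

```text
(no output)
```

View pics/m3.png

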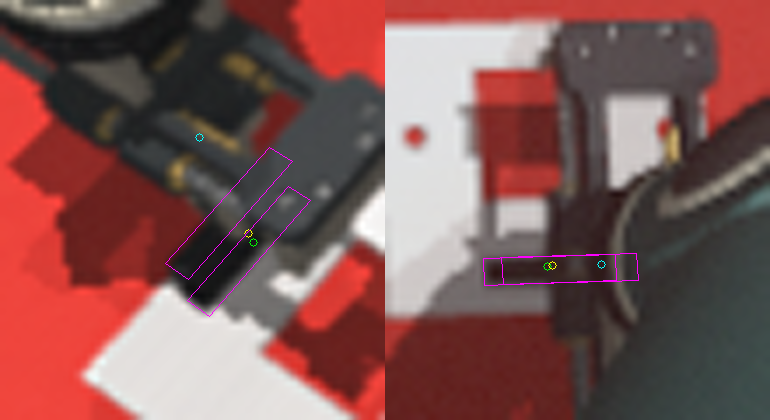

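The overlay shows the bar lying between the fingers, as predicted, while the gripper reports fully shut. A small test lift will settle it.

Call:
apply_moves --motion "0 0 0 0 0 5 0;0 0 0 0 0 5 0;0 0 0 0 0 5 0;0 0 0 0 0 5 0;0 0 0 0 0 5 0;0 0 0 0 0 5 0;0 0 0 0 0 0 0;0 0 0 0 0 0 0"

```text
time_s: 6.37
tcp_pos: [404.9, -280.8, 47.5]
tool_rot: [180.0, 0.0, 90.0]
force: [-0.8, -0.0, 0.3]
grip_width: 0.005
grasp_force: 0.0
```

Run:
```python
from h import *
s=grab('scene');t=grab('top')
out=[]
for f,x,y in((s,195,225),(t,385,195)):
    w,h,k=57,70,7
    out.append(cv2.resize(cv2.cvtColor(f['image'],4)[y:y+h,x:x+w],(w*k,h*k),interpolation=2))
cv2.imwrite('pics/m4.png',np.hstack(out))
print(robot.observe()['force'])
```

```text
[ 0.12689531 -0.36473855 -0.57525263]
```

View pics/m4.png

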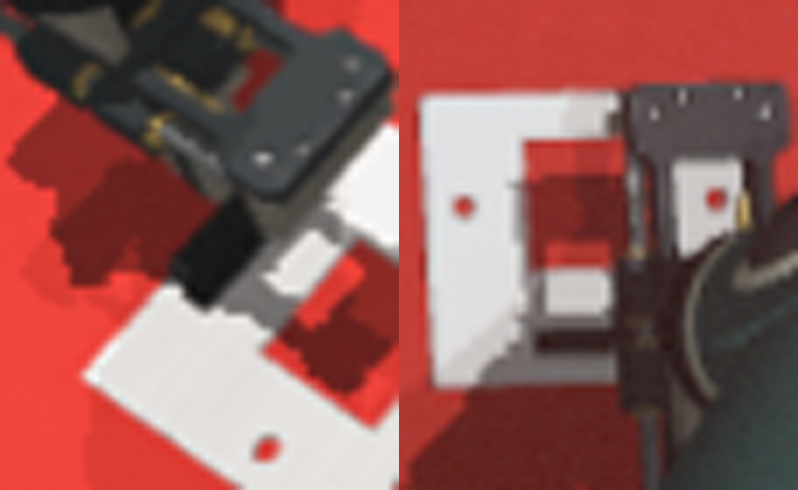

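The bar stayed on the bench and the fingers are shut above it. I'll feel downward gently with closed fingers to see where contact occurs.

Call:
apply_moves --motion "0 0 0 0 0 -1 0;0 0 0 0 0 -1 0;0 0 0 0 0 -1 0;0 0 0 0 0 -1 0;0 0 0 0 0 0 0;0 0 0 0 0 0 0;0 0 0 0 0 0 0;0 0 0 0 0 0 0"

```text
time_s: 7.13
tcp_pos: [404.6, -280.8, 43.1]
tool_rot: [180.0, 0.0, 90.0]
force: [0.8, 0.1, 0.3]
grip_width: 0.004
grasp_force: 0.0
```

Call:
apply_moves --motion "0 0 0 0 0 -1.5 0;0 0 0 0 0 -1.5 0;0 0 0 0 0 -1.5 0;0 0 0 0 0 -1.5 0;0 0 0 0 0 -1.5 0;0 0 0 0 0 -1.5 0;0 0 0 0 0 0 0;0 0 0 0 0 0 0"

```text
time_s: 7.8
tcp_pos: [404.5, -280.7, 34.0]
tool_rot: [-180.0, -0.0, 90.0]
force: [-0.8, -1.3, -0.0]
grip_width: 0.005
grasp_force: 0.0
```

Run:
```python
from h import *
s=grab('scene')
x,y,w,h,k=190,215,75,70,8
a=cv2.resize(cv2.cvtColor(s['image'],4)[y:y+h,x:x+w],(w*k,h*k),interpolation=2)
a=np.clip(255*(a/255.)**.5,0,255).astype(np.uint8)
cv2.imwrite('pics/m5.png',a)
o=robot.observe();p=o['tcp_pos'];print(o['force'],p,[(proj(s,p+[0,0,d])[0]-[x,y]+.5)*k for d in(-8,0,80)])
```

```text
[-0.55626673 -0.3665434  -0.03491983] [ 404.54537373 -280.77655384   34.06135938] [array([318.21026673, 335.26102248]), array([312.81976871, 324.81609122]), array([254.79400233, 212.3258883 ])]
```

View pics/m5.png

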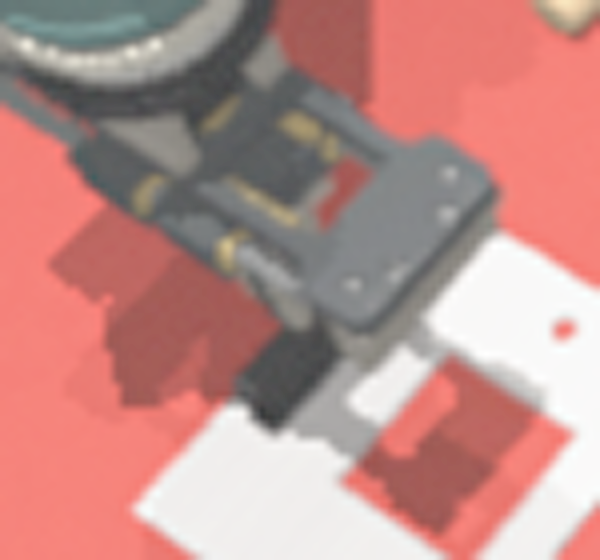

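Run:
```python
from h import *
np.set_printoptions(precision=1,suppress=True)
s=grab('scene');t=grab('top')
S=(np.array([(350,65),(348,97),(303,147),(262,158)])+.5)/7-.5+[195,225]
T=(np.array([(655-400,110),(683-400,95),(738-400,93),(768-400,113)])+.5)/7-.5+[385,195]
print(tri(s,S,t,T))
# outer corners of block: scene m4 right(390,80) near(270,195) ; far-left plate edge
S=(np.array([(390,75),(268,193)])+.5)/7-.5+[195,225]
T=(np.array([(632-400,90),(785-400,92)])+.5)/7-.5+[385,195]
print(tri(s,S,t,T))
# bar: scene near(-y) top corners from m3; top bar ends original
for f in (s,t):
  for q in ('mask',):
    for r in robot.spot_in('scene' if f is s else 'top',q): print(q,r['confidence'],f['T'][:3,:3]@np.array(r['location'])+f['T'][:3,3])
```

```text
[[ 488.  -259.4  199.1    2.4]
 [ 494.3 -269.7  198.8    0. ]
 [ 494.2 -291.5  198.4    0.8]
 [ 486.3 -302.2  199.6    0.6]]
[[ 497.  -252.8  191.     1.3]
 [ 494.6 -310.1  196.7    0. ]]
mask 0.97 [ 452.1 -303.9    5.3]
mask 0.68 [454.8 275.6 127.6]
mask 0.67 [ 444.5 -244.7   -1.8]
```

Call:
apply_moves --motion "0 0 0 0 0 -4 0;0 0 0 0 0 -4 0;0 0 0 0 0 -4 0;0 0 0 0 0 -3 0;0 0 0 0 0 -1 0;0 0 0 0 0 -1 0;0 0 0 0 0 -1 0;0 0 0 0 0 0 0"

```text
time_s: 8.72
tcp_pos: [404.6, -280.8, 16.1]
tool_rot: [180.0, 0.0, 90.0]
force: [0.3, -0.2, 1.2]
grip_width: 0.005
grasp_force: 0.0
```

Call:
apply_moves --motion "0 0 0 0 0 -1 0;0 0 0 0 0 -1 0;0 0 0 0 0 -1 0;0 0 0 0 0 -1 0;0 0 0 0 0 -1 0;0 0 0 0 0 0 0;0 0 0 0 0 0 0;0 0 0 0 0 0 0"

```text
time_s: 9.38
tcp_pos: [404.8, -280.9, 15.6]
tool_rot: [179.8, -0.2, 89.9]
force: [-13.6, 9.4, 57.9]
grip_width: 0.008
grasp_force: 28.7
```

Call:
apply_moves --motion "0 0 0 0 0 14 0;0 0 0 0 0 20 0;0 0 0 0 0 20 0;0 0 0 19 33 0 0;0 0 0 19 33 0 0;0 0 0 19 33 0 0;0 0 0 19 33 0 0;0 0 0 0 0 0 0"

```text
time_s: 10.05
tcp_pos: [484.6, -141.0, 65.0]
tool_rot: [179.9, -0.2, 90.6]
force: [0.1, -0.2, -0.1]
grip_width: 0.001
grasp_force: 0.0
```

Call:
apply_moves --motion "0 0 0 0 0 -12 0;0 0 0 0 0 -12 0;0 0 0 0 0 -12 0;0 0 0 0 0 -12 0;0 0 0 0 0 -2 0;0 0 0 0 0 0 0;0 0 0 0 0 0 0;0 0 0 0 0 0 0"

```text
time_s: 10.72
tcp_pos: [480.7, -149.4, 15.3]
tool_rot: [180.0, 0.0, 89.9]
force: [-0.3, -0.2, 0.7]
grip_width: 0.001
grasp_force: 0.0
```

Call:
apply_moves --motion "0 0 0 0 0 -1 0;0 0 0 0 0 -1 0;0 0 0 0 0 -1 0;0 0 0 0 0 -1 0;0 0 0 0 0 -1 0;0 0 0 0 0 -1 0;0 0 0 0 0 0 0;0 0 0 0 0 0 0"

```text
time_s: 11.38
tcp_pos: [480.5, -148.7, 9.0]
tool_rot: [-180.0, 0.0, 90.0]
force: [-0.5, 0.1, -0.3]
grip_width: 0.009
grasp_force: 0.0
```

Call:
apply_moves --motion "0 0 0 0 0 -1 0;0 0 0 0 0 -1 0;0 0 0 0 0 -1 0;0 0 0 0 0 0 0;0 0 0 0 0 0 0;0 0 0 0 0 0 0;0 0 0 0 0 0 0;0 0 0 0 0 0 0"

```text
time_s: 12.05
tcp_pos: [480.6, -148.7, 6.1]
tool_rot: [180.0, 0.0, 90.0]
force: [-0.2, 0.3, 0.2]
grip_width: 0.006
grasp_force: 0.0
```

There was no contact with the bench at a reported z of 6, yet contact with the bar at 16. So the real fingertips sit about 22 mm behind the reported TCP instead of 8 mm ahead, a 30 mm offset. I'll go back and grasp 30 mm lower.

Call:
apply_moves --motion "0 0 0 0 0 27 50;0 0 0 0 0 27 50;0 0 0 -19 -33 0 50;0 0 0 -19 -33 0 50;0 0 0 -19 -33 0 50;0 0 0 -20 -34 0 50;0 0 0 0 0 0 50;0 0 0 0 0 0 50"

```text
time_s: 12.72
tcp_pos: [402.2, -283.9, 60.4]
tool_rot: [180.0, 0.0, 89.7]
force: [0.5, 0.1, -0.9]
grip_width: 0.541
grasp_force: 0.0
```

Call:
apply_moves --motion "0 0 0 0 0 -12 50;0 0 0 0 0 -12 50;0 0 0 0 0 -12 50;0 0 0 0 0 -12 50;0 0 0 0 0 -12 50;0 0 0 0 0 -6 50;0 0 0 0 0 -3 50;0 0 0 0 0 0 50"

```text
time_s: 13.38
tcp_pos: [403.1, -281.5, -9.8]
tool_rot: [-179.9, -0.0, 90.0]
force: [0.4, 0.1, 0.2]
grip_width: 0.544
grasp_force: 0.0
```

Call:
apply_moves --motion "0 0 0 0 0 -2 50;0 0 0 0 0 -1 50;0 0 0 0 0 0 0;0 0 0 0 0 0 0;0 0 0 0 0 0 0;0 0 0 0 0 0 0;0 0 0 0 0 0 0;0 0 0 0 0 0 0"

```text
time_s: 14.05
tcp_pos: [403.3, -281.7, -11.8]
tool_rot: [-180.0, -0.0, 90.0]
force: [-2.6, 0.3, 2.3]
grip_width: 0.131
grasp_force: 1.5
```

Grasped: the width reading of 0.131 is 12 mm. Next I lift, then carry and tilt the mask to a hover over the bed.

Call:
apply_moves --motion "0 0 0 0 0 3 0;0 0 0 0 0 10 0;0 0 0 0 0 17 0;0 0 -2.2 0 0 22 0;0 0 -2.2 0 0 22 0;0 0 -2.2 0 0 22 0;0 0 -2.2 0 0 23 0;0 0 -2.2 0 0 23 0"

```text
time_s: 14.72
tcp_pos: [403.0, -281.5, 131.6]
tool_rot: [-180.0, -0.0, 78.9]
force: [-0.3, -0.1, -2.2]
grip_width: 0.129
grasp_force: 30.0
```

Call:
apply_moves --motion "-0.6 -3 0 20.4 32.5 0 0;-0.6 -3 0 20.4 32.5 0 0;-0.6 -3 0 20.4 32.5 0 0;-0.6 -3 0 20.4 32.5 0 0;-0.6 -3 0 20.4 32.5 0 0;-0.6 -3 0 20.4 32.5 0 0;-0.6 -3 0 20.4 32.5 0 0;-0.6 -3 0 20.4 32.5 0 0"

```text
time_s: 15.38
tcp_pos: [567.1, -19.8, 131.0]
tool_rot: [155.4, -0.0, 78.9]
force: [0.9, -1.1, -3.1]
grip_width: 0.129
grasp_force: 30.0
```

Call:
apply_moves --motion "-0.6 -3 0 20.4 32.5 0 0;-0.6 -3 0 20.4 32.5 0 0;0 0 0 0 0 -10 0;0 0 0 0 0 -10 0;0 0 0 0 0 -10 0;0 0 0 0 0 -4 0;0 0 0 0 0 0 0;0 0 0 0 0 0 0"

```text
time_s: 16.05
tcp_pos: [606.3, 44.1, 103.7]
tool_rot: [149.7, 0.1, 79.0]
force: [1.0, -0.2, -1.8]
grip_width: 0.13
grasp_force: 30.0
```

```bash
cat > mk.py <<'E'
from h import *
from scipy.spatial.transform import Rotation as R
np.set_printoptions(precision=1,suppress=True)
o=robot.observe();print(o['tcp_pos'],o['tool_rot'])
Rm=R.from_euler('ZY',[-11.05,-30.3],degrees=True);p=Rm.apply([62,-1.5,12])+o['tcp_pos'];print('expected mask',p)
out=[]
for n in('scene','top'):
    f=grab(n); 
    c=proj(f,p)[0]; x,y=(c-[38,38]).astype(int); k=8
    im=cv2.resize(f['image'][y:y+76,x:x+76],None,fx=k,fy=k,interpolation=2)
    b=(im.astype(int).min(2)>115).astype(np.uint8)
    cs,hi=cv2.findContours(b,cv2.RETR_CCOMP,cv2.CHAIN_APPROX_NONE)
    a=cv2.cvtColor(im,4).copy()
    for i,q in enumerate(cs):
        if cv2.contourArea(q)<100: continue
        m=cv2.moments(q); u=(np.array([m['m10'],m['m01']])/m['m00']+.5)/k-.5+[x,y]
        ap=(cv2.approxPolyDP(q,12,True).reshape(-1,2)+.5)/k-.5+[x,y]
        print(n,i,'hole' if hi[0,i,3]>=0 else 'outer',cv2.contourArea(q)/64,u, ap.tolist() if cv2.contourArea(q)>5000 and len(ap)<12 else len(ap))
        cv2.drawContours(a,cs,i,(0,255,0),1)
    print(n,'origin px',x,y); out.append(cv2.resize(a,(400,400)))
cv2.imwrite('pics/mk1.png',np.hstack(out))
E
python3 mk.py
```

```text
[606.3  44.1 103.7] [149.7   0.1  79. ]
expected mask [652.6  33.5 145.3]
scene 0 outer 1.5625 [333.7 228.8] 2
scene 1 outer 34.140625 [401.7 226.7] 3
scene 2 outer 12.6796875 [330.6 223.9] 3
scene 3 outer 5.109375 [403.2 217.7] 2
scene 4 outer 1390.8203125 [364.9 192.6] [[398.4375, 179.4375], [364.1875, 172.1875], [357.5625, 178.0625], [358.9375, 183.4375], [348.0625, 194.0625], [340.4375, 192.4375], [328.9375, 202.3125], [362.0625, 213.9375]]
scene 5 hole 210.1875 [366.9 192.8] [[380.4375, 188.1875], [367.0625, 200.4375], [353.9375, 196.8125], [367.0625, 184.9375], [373.0625, 188.6875], [375.9375, 186.8125]]
scene 6 outer 69.1796875 [360.4 161.3] 6
scene 7 outer 17.734375 [356.4 157.4] 2
scene origin px 329 154
top 0 outer 12.515625 [296.  193.9] 2
top 1 outer 10.4921875 [300.3 172.7] 3
top 3 outer 146.15625 [339.5 171.3] [[341.9375, 150.9375], [334.3125, 186.8125], [336.3125, 191.1875], [340.0625, 181.6875], [344.3125, 152.8125]]
top 6 outer 4.1640625 [346.4 137.1] 3
top 7 outer 1597.71875 [309.  159.6] 17
top 8 hole 4.1171875 [280.  174.6] 2
top 9 hole 7.75 [330.2 160.4] 4
top 10 hole 7.046875 [289.7 153.6] 3
top 11 outer 1.9296875 [344.4 133.7] 2
top 12 outer 1.84375 [286.  133.3] 2
top 13 outer 4.5703125 [283.6 126.2] 2
top origin px 272 119
```

View pics/mk1.png

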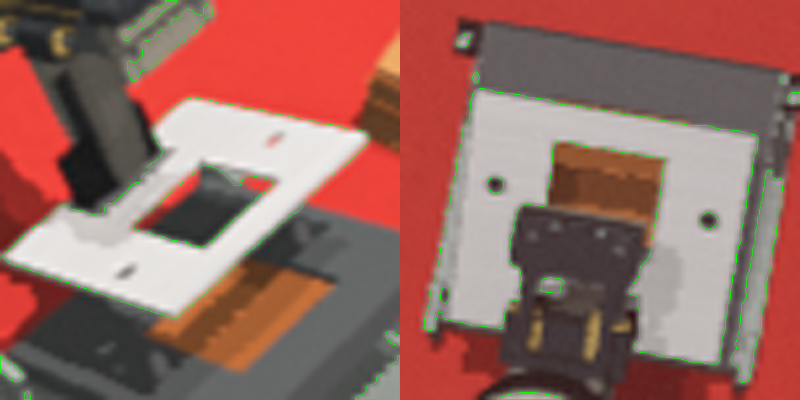

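```bash
cat > fm.py <<'E'
from h import *
from scipy.optimize import least_squares
from scipy.spatial.transform import Rotation as R
np.set_printoptions(precision=2,suppress=True)
s=grab('scene');t=grab('top')
v=lambda a,x,y:(np.array(a,float)+.5)*76/400-.5+[x,y]
obs=[(s,v([(275,140),(125,271)],329,154),[[0,58,3],[0,-58,3]],1.),
 (t,np.array([[289.7,153.6],[330.2,160.4]]),[[0,58,4],[0,-58,4]],1.5),
 (s,np.array([[398.4,179.4],[362.1,214],[328.9,202.3]]),[[50,75,4],[50,-75,4],[-80,-75,4]],.6),
 (t,v([(72,88),(357,135),(155,142),(266,158)],272,119),[[50,75,4],[50,-75,4],[30,30,4],[30,-30,4]],.6)]
def res(p): return np.concatenate([(w*(proj(f,R.from_rotvec(p[3:]).apply(m)+p[:3])-u)).ravel() for f,u,m,w in obs])
p0=np.r_[652,33,145,R.from_euler('ZY',[-11.05,-30.3],degrees=True).as_rotvec()]
r=least_squares(res,p0,loss='soft_l1');p=r.x;print(res(p))
Rm=R.from_rotvec(p[3:]);print('mask',p[:3],'ZYX',Rm.as_euler('ZYX',degrees=True))
o=robot.observe();T=R.from_euler('xyz',o['tool_rot'],degrees=True)
print('tcp in mask frame',Rm.inv().apply(o['tcp_pos']-p[:3]))
B=np.array([682.93,26.83,86.44]);Rb=R.from_euler('ZY',[-11.05,-30.34],degrees=True)
print('mask in bed frame',Rb.inv().apply(p[:3]-B), 'bed axes',Rb.as_matrix())
E
python3 fm.py
```

```text
[ 0.05 -0.11  0.44  0.18  0.09  0.21  0.07  0.06  0.11  0.05 -0.26 -0.23
  0.06 -0.16  0.4   0.13 -0.16  0.04 -0.07 -0.29 -0.03 -0.02]
mask [653.68  33.49 144.34] ZYX [-10.9  -28.79  -0.06]
tcp in mask frame [-61.39   1.35 -12.13]
mask in bed frame [ 3.37  0.93 65.12] bed axes [[ 0.85  0.19 -0.5 ]
 [-0.17  0.98  0.1 ]
 [ 0.51  0.    0.86]]
```

The fit confirms that the offset lies along the tool axis, so the geometry is consistent. Now I centre the mask and approach along the bed normal.

Call:
apply_moves --motion "0 0 0 3.1 -0.8 -6.5 0;0 0 0 3.1 -0.8 -6.5 0;0 0 0 3.1 -0.8 -6.5 0;0 0 0 3.1 -0.7 -6.5 0;0 0 0 3 -0.7 -6.4 0;0 0 0 3 -0.7 -6.4 0;0 0 0 0 0 0 0;0 0 0 0 0 0 0"

```text
time_s: 16.92
tcp_pos: [627.0, 40.1, 69.1]
tool_rot: [150.1, 0.2, 78.8]
force: [-0.4, 0.7, -2.0]
grip_width: 0.128
grasp_force: 30.0
```

```bash
sed -i 's/mk1.png/mk2.png/' mk.py; python3 mk.py
```

```text
[627.   40.1  69.1] [150.1   0.2  78.8]
expected mask [673.3  29.5 110.7]
scene 0 outer 18.0390625 [367.3 237.9] 4
scene 1 outer 77.015625 [339.7 236.2] 4
scene 2 outer 303.078125 [400.5 232.5] [[409.4375, 220.3125], [401.9375, 216.6875], [405.6875, 220.1875], [385.0625, 241.4375], [403.6875, 241.4375], [409.4375, 235.4375]]
scene 3 outer 1412.9296875 [369.8 204.4] [[402.9375, 192.0625], [367.5625, 182.4375], [362.3125, 189.0625], [364.1875, 193.8125], [361.9375, 198.0625], [353.1875, 205.9375], [345.1875, 203.6875], [334.3125, 213.3125], [367.4375, 226.3125]]
scene 5 hole 225.046875 [372.1 204.5] [[385.1875, 200.3125], [372.1875, 212.5625], [359.0625, 208.4375], [371.8125, 196.4375]]
scene 6 outer 64.984375 [366.5 174.4] 5
scene 7 outer 19.609375 [363.3 170.5] 2
scene origin px 334 166
top 0 outer 30.640625 [298.4 187.7] 4
top 1 outer 25.3359375 [303.8 167.6] 5
top 3 outer 146.1953125 [339.6 170.8] [[341.8125, 150.9375], [334.3125, 186.5625], [335.9375, 189.4375], [338.6875, 187.6875], [344.3125, 152.8125]]
top 4 outer 94.65625 [280.8 163.6] [[284.0625, 142.1875], [276.9375, 181.3125], [280.5625, 177.6875], [279.3125, 173.8125], [281.4375, 172.5625]]
top 7 outer 4.0234375 [346.4 137.1] 2
top 8 outer 1.9765625 [344.4 133.6] 2
top 9 outer 1.953125 [286.  133.3] 2
top 10 outer 1428.3828125 [312. 155.] 15
top 11 hole 4.7890625 [330.8 156.1] 2
top 12 hole 5.640625 [291.6 149.5] 3
top 13 outer 4.546875 [283.6 126.2] 2
top origin px 273 114
```

View pics/mk2.png

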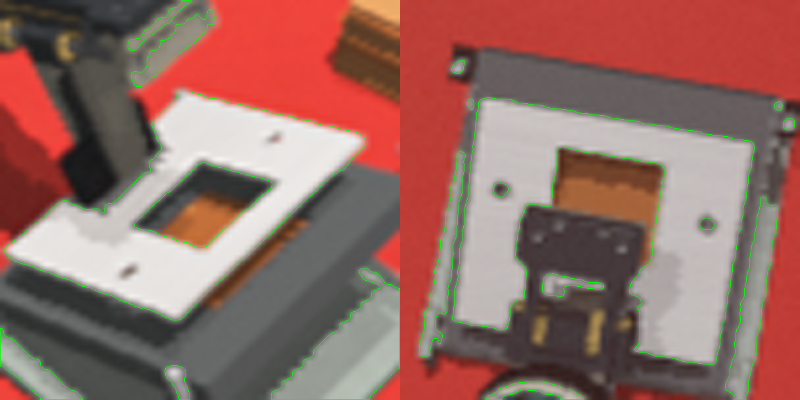

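Run:
```python
t=open('fm.py').read()
i=t.index('obs=');j=t.index('def res')
t=t[:i]+"""obs=[(s,v([(273,138),(127,270)],334,166),[[0,58,3],[0,-58,3]],1.),
 (t,np.array([[291.6,149.5],[330.8,156.1]]),[[0,58,4],[0,-58,4]],1.5),
 (s,np.array([[402.9,192.1],[367.4,226.3],[334.3,213.3],[367.6,182.4]]),[[50,75,4],[50,-75,4],[-80,-75,4],[-80,75,4]],.6),
 (t,v([(80,98),(353,143),(158,150),(264,164)],273,114),[[50,75,4],[50,-75,4],[30,30,4],[30,-30,4]],.6)]
"""+t[j:]
exec(t)
```

```text
[-0.14  0.01  0.37  0.17  0.16  0.46  0.05  0.12  0.01 -0.12 -0.11 -0.12
 -0.04 -0.28  0.66  0.01  0.16 -0.07 -0.16 -0.2  -0.06 -0.45  0.11 -0.06]
mask [674.12  29.8  109.11] ZYX [-10.73 -27.45  -0.19]
tcp in mask frame [-61.67   1.56 -12.97]
mask in bed frame [ 3.5   1.22 24.22] bed axes [[ 0.85  0.19 -0.5 ]
 [-0.17  0.98  0.1 ]
 [ 0.51  0.    0.86]]
```

Call:
apply_moves --motion "0 0 0 -0.3 -0.5 -2 0;0 0 0 -0.3 -0.5 -2 0;0 0 0 0 0 -2 0;0 0 0 0 0 0 0;0 0 0 0 0 0 0;0 0 0 0 0 0 0;0 0 0 0 0 0 0;0 0 0 0 0 0 0"

```text
time_s: 17.78
tcp_pos: [626.8, 39.9, 65.3]
tool_rot: [150.4, 0.4, 78.8]
force: [-0.1, 0.1, -1.5]
grip_width: 0.125
grasp_force: 30.0
```

```bash
python3 -c "
from h import *
o=robot.observe();print(o)"
```

```text
{'time_s': 17.7833, 'joint_pos': array([-49.14889314,  31.10572131,  43.93342015, 126.42546864,
       -73.95443026,   8.52741965,  45.91291924]), 'qd': array([-0.02200079, -0.02451912,  0.13526115, -0.02527022, -0.06272291,
        0.10125325, -0.02480262]), 'joint_efforts': array([ 4.21732620e-03, -3.84747577e+01,  9.33112174e+00, -1.52403116e+01,
       -2.49440856e-01, -1.38308007e+00, -3.67662369e-02]), 'tcp_pos': array([626.81766282,  39.8678382 ,  65.25059149]), 'tool_rot': array([150.35509727,   0.37485333,  78.81890008]), 'force': array([-0.10799958,  0.11180452, -1.5418461 ]), 'ft_torque': array([0.15330851, 0.83866193, 0.01061386]), 'grasp_force': 29.999832808971405, 'grip_width': 0.1245086778427721}
```

Joints 5 and 6 are at their limits here, so the low-end grip pose is out of reach. The mask also fits turned half round, which puts the grip at the high end and farther out. I'll lift and spin the tool 180° about its own axis.

Call:
apply_moves --motion "0 0 0 11.8 -2.7 17 0;0 0 0 11.8 -2.7 17 0;0 0 0 11.8 -2.7 17 0;0 0 0 11.8 -2.7 17 0;3.5 -0.7 -6.1 11.8 -2.7 17 0;3.5 -0.7 -6.1 11.8 -2.7 17 0;3.5 -0.7 -6.1 11.8 -2.7 17 0;3.5 -0.7 -6.1 11.8 -2.7 17 0"

```text
time_s: 18.45
tcp_pos: [721.4, 18.8, 201.9]
tool_rot: [153.5, -13.6, 53.7]
force: [0.4, -0.3, -3.2]
grip_width: 0.131
grasp_force: 30.0
```

Call:
apply_moves --motion "3.5 -0.7 -6.1 0 0 0 0;3.5 -0.7 -6.1 0 0 0 0;3.5 -0.7 -6.1 0 0 0 0;3.5 -0.7 -6.1 0 0 0 0;3.5 -0.7 -6.1 0 0 0 0;3.5 -0.7 -6.1 0 0 0 0;3.5 -0.7 -6.1 0 0 0 0;3.5 -0.7 -6.1 0 0 0 0"

```text
time_s: 19.12
tcp_pos: [721.0, 18.6, 200.8]
tool_rot: [177.7, -29.9, -5.3]
force: [-0.7, 1.3, -2.3]
grip_width: 0.128
grasp_force: 30.0
```

Call:
apply_moves --motion "3.5 -0.7 -6.1 0 0 0 0;3.5 -0.7 -6.1 0 0 0 0;3.5 -0.7 -6.1 0 0 0 0;3.5 -0.7 -6.1 0 0 0 0;3.5 -0.7 -6.1 0 0 0 0;3.5 -0.7 -6.1 0 0 0 0;3.5 -0.7 -6.1 0 0 0 0;3.5 -0.7 -6.1 0 0 0 0"

```text
time_s: 19.78
tcp_pos: [721.1, 18.6, 200.9]
tool_rot: [-154.8, -18.1, -66.6]
force: [0.1, -0.2, -2.1]
grip_width: 0.126
grasp_force: 30.0
```

```bash
python3 -c "
from h import *
from scipy.spatial.transform import Rotation as R
o=robot.observe();print(o['time_s'],o['tcp_pos'],o['tool_rot'],o['joint_pos'],o['grasp_force'],o['grip_width'])
# wanted tool: z=-n, mask x=-bedx. tool y was mask x before (yaw 90): now tool y = -bedx
Rb=R.from_euler('ZY',[-11.05,-30.34],degrees=True).as_matrix()
W=np.c_[np.cross(-Rb[:,0],-Rb[:,2]),-Rb[:,0],-Rb[:,2]]
T=R.from_euler('xyz',o['tool_rot'],degrees=True)
print('needed rotvec',(R.from_matrix(W)*T.inv()).as_rotvec(degrees=True))
"
```

```text
19.7833 [721.07754577  18.57201552 200.87836297] [-154.80260178  -18.10845638  -66.59068719] [ -63.7237689    48.59260845   84.14874583  111.76347613  -72.18952667
   46.06478277 -102.23093275] 29.99531775712967 0.12619420661026154
needed rotvec [ 18.80692741  -3.1670199  -33.33340009]
```

Call:
apply_moves --motion "3.1 -0.5 -5.5 0 0 0 0;3.1 -0.5 -5.5 0 0 0 0;3.1 -0.5 -5.5 0 0 -10 0;3.1 -0.5 -5.5 0 0 -12 0;3.1 -0.5 -5.5 0 0 -12 0;3.1 -0.5 -5.5 0 0 -12 0;0 0 0 0 -0.5 -13 0;0 0 0 0 0 0 0"

```text
time_s: 20.45
tcp_pos: [719.7, 18.5, 139.8]
tool_rot: [-150.0, -0.3, -100.4]
force: [-0.8, 0.2, -1.9]
grip_width: 0.122
grasp_force: 30.0
```

```bash
cat > st.py <<'E'
from h import *
from scipy.spatial.transform import Rotation as R
np.set_printoptions(precision=2,suppress=True)
o=robot.observe();print(o['time_s'],o['tcp_pos'],o['tool_rot'],o['joint_pos'],o['force'])
B=np.array([682.93,26.83,86.44]);Rb=R.from_euler('ZY',[-11.05,-30.34],degrees=True);M=Rb.as_matrix()
W=np.c_[np.cross(-M[:,0],-M[:,2]),-M[:,0],-M[:,2]]
T=R.from_euler('xyz',o['tool_rot'],degrees=True)
print('needed rotvec',(R.from_matrix(W)*T.inv()).as_rotvec(degrees=True))
# mask frame in tool: x=tool y, z=-tool z, y = z x x
Tm=T.as_matrix();Rm=np.c_[Tm[:,1],np.cross(-Tm[:,2],Tm[:,1]),-Tm[:,2]]
mp=o['tcp_pos']+Rm@np.array([61.5,-1.45,12.3]);print('mask in bed',Rb.inv().apply(mp-B))
E
python3 st.py
cat > auto.py <<'E'
# detect mask features automatically: holes + outer corners, fit pose
from st import *
from scipy.optimize import least_squares
obs=[];fs={}
def holes(f,pred,rad=6):
    out=[]
    for c in pred:
        x,y=(c-rad).round().astype(int); g=f['image'][y:y+2*rad+1,x:x+2*rad+1].astype(float).min(2)
        q=np.clip(np.percentile(g,75)-25-g,0,None)
        n,l=cv2.connectedComponents((q>0).astype(np.uint8))
        Y,X=np.mgrid[y:y+2*rad+1,x:x+2*rad+1]; best=None
        for i in range(1,n):
            m=l==i
            if X[m].min()==x or X[m].max()==x+2*rad or Y[m].min()==y or Y[m].max()==y+2*rad: continue
            s_=q[m].sum(); 
            if best is None or s_>best[0]: best=(s_,(q*X)[m].sum()/s_,(q*Y)[m].sum()/s_)
        out.append(None if best is None else best[1:])
    return out
def measure(mp,Rm):
    Hm=np.array([[0,58,3],[0,-58,3.]])
    P=(Rm@Hm.T).T+mp; H={}
    for n in('scene','top'):
        f=grab(n); pr=proj(f,P); H[n]=(f,holes(f,pr)); print(n,'pred',pr.tolist(),'found',H[n][1])
    for i in(0,1):
        a,b=H['scene'][1][i],H['top'][1][i]
        if a and b:
            r=tri(H['scene'][0],[a],H['top'][0],[b])[0]
            print('hole',i,r,'in bed',Rb.inv().apply(r[:3]-B))
if __name__=='__main__': measure(mp,Rm)
E
python3 auto.py | tail -4
```

```text
20.45 [719.74  18.54 139.84] [-149.99   -0.34 -100.38] [ -59.07   45.81   72.3   113.7   -73.15   35.96 -138.18] [-0.79  0.2  -1.86]
needed rotvec [ 0.27 -0.39 -0.67]
mask in bed [-1.91 -0.44 39.69]
mask in bed [-1.91 -0.44 39.69]
scene pred [[354.48605363036165, 212.60807707405007], [381.74294736756104, 187.37558124766173]] found [(np.float64(354.8859060402685), np.float64(212.98322147651007)), (np.float64(387.0), np.float64(182.0))]
top pred [[330.88419745054506, 159.37421107858438], [291.30734651661714, 153.24665783354334]] found [(np.float64(330.77653631284915), np.float64(158.9217877094972)), None]
hole 0 [651.02 -26.08 121.88   0.33] in bed [ -0.38 -58.04  41.28]
```

Call:
apply_moves --motion "0.3 -0.4 -0.7 2.1 -0.4 -3.4 0;0 0 0 2.1 -0.4 -3.4 0;0 0 0 2.1 -0.4 -3.4 0;0 0 0 2.1 -0.4 -3.4 0;0 0 0 2.1 -0.4 -3.4 0;0 0 0 2.1 -0.4 -3.4 0;0 0 0 0 0 0 0;0 0 0 0 0 0 0"

```text
time_s: 21.22
tcp_pos: [733.8, 15.1, 121.7]
tool_rot: [-149.5, -0.0, -101.1]
force: [0.3, 0.6, -2.1]
grip_width: 0.131
grasp_force: 30.0
```

```bash
python3 auto.py
```

```text
21.2167 [733.83  15.1  121.67] [-149.45   -0.02 -101.14] [ -55.13   44.76   66.24  112.69  -73.27   31.49 -138.43] [ 0.31  0.61 -2.09]
needed rotvec [0.06 0.2  0.09]
mask in bed [ 1.31 -0.22 16.11]
scene pred [[358.0484831234493, 219.42488520161342], [385.3264467541235, 194.27852349123654]] found [(np.float64(358.5814696485623), np.float64(219.52715654952075)), None]
top pred [[331.30401527083444, 156.27823412016022], [292.5379825944695, 149.71434482197765]] found [(np.float64(330.98893805309734), np.float64(156.10619469026548)), None]
hole 0 [664.25 -27.67 102.53   0.38] in bed [  1.32 -57.07  17.87]
```

Call:
apply_moves --motion "0 0 0 -1.1 0 -0.7 0;0 0 0 1 -0.2 -1.7 0;0 0 0 1 -0.2 -1.7 0;0 0 0 1 -0.2 -1.7 0;0 0 0 1 -0.2 -1.7 0;0 0 0 0 0 0 0;0 0 0 0 0 0 0;0 0 0 0 0 0 0"

```text
time_s: 21.98
tcp_pos: [736.7, 14.5, 114.4]
tool_rot: [-149.4, -0.0, -101.1]
force: [-0.1, 0.1, -2.3]
grip_width: 0.126
grasp_force: 30.0
```

```bash
python3 auto.py
```

```text
21.9833 [736.75  14.48 114.35] [-149.43   -0.02 -101.13] [ -53.77   44.45   64.11  112.47  -73.3    30.06 -138.18] [-0.12  0.11 -2.25]
needed rotvec [0.06 0.22 0.08]
mask in bed [ 0.18 -0.28  8.27]
scene pred [[358.7114348324186, 221.53120609096726], [385.8283709081135, 196.39862164010157]] found [(np.float64(358.7), np.float64(221.55172413793105)), (np.float64(381.3333333333333), np.float64(191.41666666666666))]
top pred [[331.38125696596893, 155.88643691413247], [292.87761355574395, 149.374066007396]] found [(np.float64(331.0308988764045), np.float64(156.05898876404495)), None]
hole 0 [665.97 -28.4   94.78   0.32] in bed [ -1.02 -57.46  10.26]
```

Call:
apply_moves --motion "0 0 0 0.75 -0.15 -1.3 0;0 0 0 0.75 -0.15 -1.3 0;0 0 0 0.75 -0.15 -1.3 0;0 0 0 0 0 0 0;0 0 0 0 0 0 0;0 0 0 0 0 0 0;0 0 0 0 0 0 0;0 0 0 0 0 0 0"

```text
time_s: 22.75
tcp_pos: [739.0, 14.1, 110.5]
tool_rot: [-149.4, -0.0, -101.1]
force: [-0.3, -0.5, -2.5]
grip_width: 0.126
grasp_force: 30.0
```

```bash
python3 auto.py
```

```text
22.75 [738.99  14.14 110.46] [-149.43   -0.02 -101.12] [ -53.     44.39   63.01  112.24  -73.32   29.39 -138.08] [-0.34 -0.49 -2.48]
needed rotvec [0.06 0.22 0.07]
mask in bed [ 0.17 -0.2   3.77]
scene pred [[359.27776052790466, 222.76470741137558], [386.3037152216923, 197.62643769601306]] found [(np.float64(358.8636363636364), np.float64(222.3698347107438)), (np.float64(382.0), np.float64(193.0))]
top pred [[331.42235205492295, 155.4532404953817], [293.0593887809757, 148.97146689479308]] found [(np.float64(331.01837270341207), np.float64(155.7270341207349)), None]
hole 0 [667.27 -28.74  92.3    1.06] in bed [ -1.11 -57.54   7.44]
```

Still no contact, so I continue.

Call:
apply_moves --motion "0 0 0 0.5 -0.1 -0.9 0;0 0 0 0.5 -0.1 -0.9 0;0 0 0 0.5 -0.1 -0.9 0;0 0 0 0 0 0 0;0 0 0 0 0 0 0;0 0 0 0 0 0 0;0 0 0 0 0 0 0;0 0 0 0 0 0 0"

```text
time_s: 23.52
tcp_pos: [740.8, 13.9, 108.4]
tool_rot: [-149.4, 0.0, -101.1]
force: [-3.1, 0.5, 6.2]
grip_width: 0.131
grasp_force: 30.2
```

Call:
apply_moves --motion "0 0 0 0.5 -0.1 -0.9 0;0 0 0 0.5 -0.1 -0.9 0;0 0 0 0 0 0 0;0 0 0 0 0 0 0;0 0 0 0 0 0 0;0 0 0 0 0 0 0;0 0 0 0 0 0 0;0 0 0 0 0 0 0"

```text
time_s: 24.18
tcp_pos: [742.0, 13.6, 106.9]
tool_rot: [-149.4, 0.0, -101.1]
force: [-2.7, 0.5, 7.5]
grip_width: 0.131
grasp_force: 30.5
```

```bash
python3 auto.py
```

```text
24.1833 [742.01  13.58 106.9 ] [-149.37    0.03 -101.12] [ -52.09   44.27   61.77  111.95  -73.32   28.65 -137.96] [-2.69  0.54  7.46]
needed rotvec [0.03 0.29 0.07]
mask in bed [ 1.01 -0.15 -0.92]
scene pred [[360.0620675319623, 224.13782972164051], [387.0076884565294, 198.95761710031152]] found [(np.float64(358.7728852838934), np.float64(222.81228273464657)), (np.float64(383.0), np.float64(194.0))]
top pred [[331.52299617573203, 154.74725645654075], [293.295359942098, 148.28438571552158]] found [(np.float64(331.12172284644197), np.float64(155.6441947565543)), None]
hole 0 [667.63 -29.26  91.1    1.51] in bed [ -1.33 -57.98   6.18]
```

Contact is about 10 N along the normal. I release, back off along the normal and look at it unobstructed.

Call:
apply_moves --motion "0 0 0 0 0 0 40;0 0 0 0 0 0 40;0 0 0 0 0 0 40;0 0 0 0 0 0 40;0 0 0 0 0 0 40;0 0 0 0 0 0 40;0 0 0 -2 0.4 3.5 40;0 0 0 -3 0.6 5.2 40"

```text
time_s: 24.95
tcp_pos: [736.1, 14.4, 114.5]
tool_rot: [-149.5, -0.0, -101.1]
force: [-0.0, -0.3, -0.3]
grip_width: 0.429
grasp_force: 0.0
```

Call:
apply_moves --motion "0 0 0 -6 1.2 10.4 40;0 0 0 -6 1.2 10.4 40;0 0 0 -6 1.2 10.4 40;0 0 0 -6 1.2 10.4 40;0 0 0 -10 1.2 20 40;0 0 0 -20 1.2 20 40;0 0 0 -30 1.2 10 40;0 0 0 -30 0 10 40"

```text
time_s: 25.62
tcp_pos: [621.7, 22.6, 217.2]
tool_rot: [-149.4, -0.0, -101.2]
force: [0.2, -0.0, 1.7]
grip_width: 0.436
grasp_force: 0.0
```

Run:
```python
from h import *
out=[]
for n,(x,y) in (('scene',(325,175)),('top',(272,115))):
    f=grab(n); a=cv2.resize(cv2.cvtColor(f['image'],4)[y:y+76,x:x+80],(400,380),interpolation=2); out.append(a)
cv2.imwrite('pics/last.png',np.hstack(out)); print(robot.observe()['joint_pos'],robot.observe()['tcp_pos'])
```

```text
[ -78.15791223   31.60632799   87.37996488  123.50251662  -53.97623558
   32.65861431 -150.00778617] [619.13053418  24.47492344 216.10254646]
```

View pics/last.png

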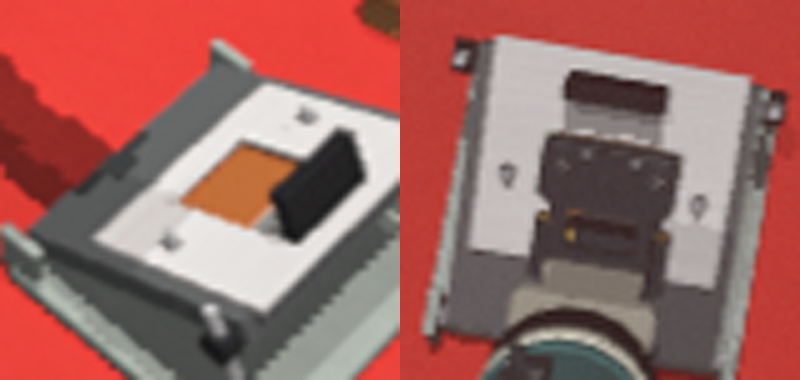

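The last view shows the mask lying on the bed with a pin through each hole (scene crop 308,115 and 172,240). It looks flush and released, with the bar at the high end. Next is the reader: I move above it, untilting on the way.

Call:
apply_moves --motion "0.7 3.8 0 -20.5 32.6 0 70;0.7 3.8 0 -20.5 32.6 0 70;0.7 3.8 0 -20.5 32.6 0 70;0.7 3.8 0 -20.5 32.6 0 70;0.7 3.8 0 -20.5 32.6 0 70;0.7 3.7 0 -20.5 32.6 0 70;0.7 3.7 0 -20.5 32.6 0 70;0.7 3.7 0 -20.5 32.6 0 70"

```text
time_s: 26.38
tcp_pos: [490.1, 259.7, 167.6]
tool_rot: [178.7, 2.2, -98.1]
force: [1.1, -0.0, 0.5]
grip_width: 0.761
grasp_force: 0.0
```

Run:
```python
from h import *
np.set_printoptions(precision=2,suppress=True)
o=robot.observe();print(o['time_s'],o['tcp_pos'],o['tool_rot'],o['joint_pos'])
s=grab('scene');t=grab('top')
v=lambda a,x,y:(np.array(a,float)+.5)/5-.5+[x,y]
P=tri(s,v([(95,240),(268,310)],325,175),t,v([(470-400,252),(715-400,288)],272,115));print(P)
from scipy.spatial.transform import Rotation as R
B=np.array([682.93,26.83,86.44]);Rb=R.from_euler('ZY',[-11.05,-30.34],degrees=True)
print('mask corners in bed (expect -50,+-75,4)',Rb.inv().apply(P[:,:3]-B))
```

```text
26.3833 [490.08 259.74 167.59] [178.73   2.16 -98.1 ] [ -84.99   52.28   88.52  110.05  -56.21   78.47 -167.4 ]
[[628.82  70.84 -41.25 123.14]
 [676.51 -18.19   1.88  95.34]]
mask corners in bed (expect -50,+-75,4) [[-117.61   32.83  -79.11]
 [ -40.7   -45.41  -74.16]]
```

Call:
apply_moves --motion "0 0 7 0 0 5 70;0 0 7 0 0 5 70;0 0 7 0 0 5 70;0 0 7 0 0 5 70;0 0 7 0 0 5 70;0 0 7 0 0 5 70;0 0 7 0 0 5 70;0 0 7 0 0 5 70"

```text
time_s: 27.15
tcp_pos: [491.2, 256.9, 208.6]
tool_rot: [179.0, 2.1, -41.9]
force: [-0.3, -0.2, 0.2]
grip_width: 0.763
grasp_force: 0.0
```

Call:
apply_moves --motion "0 0 7 0 0 0 70;0 0 7 0 0 0 70;0 0 7 0 0 0 70;0 0 7 0 0 0 70;0 0 7 0 0 0 70;0 0 7 0 0 0 70;0 0 7 0 0 0 70;0 0 7 0 0 0 70"

```text
time_s: 27.82
tcp_pos: [491.2, 257.0, 208.4]
tool_rot: [178.9, 2.0, 14.1]
force: [0.3, -0.7, 0.2]
grip_width: 0.761
grasp_force: 0.0
```

Run:
```python
from h import *
np.set_printoptions(precision=2,suppress=True)
o=robot.observe();print(o['time_s'],o['tcp_pos'],o['tool_rot'],o['joint_pos'])
s=grab('scene');t=grab('top')
v=lambda a,x,y:(np.array(a,float)+.5)/5-.5+[x,y]
P=tri(s,v([(255,82),(95,240)],325,175),t,v([(470-400,252),(715-400,288)],272,115));print(P)
from scipy.spatial.transform import Rotation as R
B=np.array([682.93,26.83,86.44]);Rb=R.from_euler('ZY',[-11.05,-30.34],degrees=True)
print('mask corners in bed (expect -50,+-75,4)',Rb.inv().apply(P[:,:3]-B))
```

```text
27.8167 [491.21 257.04 208.39] [178.91   2.    14.1 ] [-81.22  31.07  68.86 105.6  -30.21  67.54 -77.76]
[[647.44 108.22  65.36   2.5 ]
 [623.6  -38.44  65.35   2.06]]
mask corners in bed (expect -50,+-75,4) [[-54.17  73.08   7.28]
 [-50.11 -75.43   4.89]]
```

Call:
apply_moves --motion "1.5 -1.7 0 -7.3 5.7 -5 70;0 0 0 -7.3 5.7 -5 70;0 0 0 -7.3 5.7 -10 70;0 0 0 -7.3 5.7 -10 70;0 0 0 -7.4 5.9 -10 70;0 0 0 0 0 -10 70;0 0 0 0 0 0 70;0 0 0 0 0 0 70"

```text
time_s: 28.58
tcp_pos: [453.7, 286.4, 157.1]
tool_rot: [179.9, 0.2, 13.8]
force: [0.7, 0.3, 0.7]
grip_width: 0.763
grasp_force: 0.0
```

Run:
```python
from h import *
np.set_printoptions(precision=2,suppress=True)
o=robot.observe();print(o['time_s'],o['tcp_pos'],o['tool_rot'],o['joint_pos'])
```

```text
28.5833 [453.72 286.38 157.11] [179.85   0.17  13.84] [-86.04  31.65  67.34 112.42 -34.1   59.37 -79.19]
```

Call:
apply_moves --motion "0 0 0.3 0.8 -0.6 -14 70;0 0 0 0 0 -14 70;0 0 0 0 0 -14 70;0 0 0 0 0 -14 70;0 0 0 0 0 -14 70;0 0 0 0 0 -14 70;0 0 0 0 0 -14 70;0 0 0 0 0 0 70"

```text
time_s: 29.25
tcp_pos: [452.9, 285.2, 56.9]
tool_rot: [179.8, 0.4, 14.1]
force: [-0.5, 0.2, 0.1]
grip_width: 0.763
grasp_force: 0.0
```

Call:
apply_moves --motion "0 0 0 0 0 0 0;0 0 0 0 0 0 0;0 0 0 0 0 0 0;0 0 0 0 0 0 0;0 0 0 0 0 0 0;0 0 0 0 0 0 0;0 0 0 0 0 0 0;0 0 0 0 0 0 0"

```text
time_s: 29.92
tcp_pos: [454.8, 286.5, 60.1]
tool_rot: [180.0, 0.1, 14.2]
force: [0.2, 0.9, 1.9]
grip_width: 0.364
grasp_force: 29.9
```

Run:
```python
from h import *
np.set_printoptions(precision=2,suppress=True)
o=robot.observe();print(o)
```

```text
{'time_s': 29.9167, 'joint_pos': array([-78.8 ,  38.61,  57.83, 115.91, -43.38,  50.27, -72.28]), 'qd': array([-0.04,  0.13, -0.06, -0.  , -0.11, -0.04, -0.05]), 'joint_efforts': array([  0.05, -40.05,  13.02, -14.99,   0.07,  -0.12,  -0.  ]), 'tcp_pos': array([454.76, 286.47,  60.12]), 'tool_rot': array([179.97,   0.09,  14.16]), 'force': array([0.2 , 0.94, 1.87]), 'ft_torque': array([ 0.13,  0.21, -0.02]), 'grasp_force': 29.86737996339798, 'grip_width': 0.3639495984491466}
```

The reader is gripped at 34 mm width. I lift it and carry it, tilting, to a hover over the window.

Call:
apply_moves --motion "0 0 0 0 0 4 0;0 0 0 0 0 10 0;0 0 0 0 0 16 0;0 0 0 0 0 20 0;0 0 0 0 0 20 0;0 0 0 0 0 20 0;0 0 0 0 0 20 0;0 0 0 0 0 20 0"

```text
time_s: 30.58
tcp_pos: [454.2, 285.8, 191.2]
tool_rot: [179.9, 0.2, 14.1]
force: [0.6, -1.0, -2.7]
grip_width: 0.369
grasp_force: 29.9
```

Call:
apply_moves --motion "-0.7 -3.7 0 21 -31 0 0;-0.7 -3.7 0 21 -31 0 0;-0.7 -3.7 0 21 -31 0 0;-0.7 -3.7 0 21 -31 0 0;-0.7 -3.7 0 21 -31 0 0;-0.7 -3.7 0 21 -31 0 0;-0.8 -3.8 0 21 -31 0 0;-0.8 -3.8 0 21 -31 0 0"

```text
time_s: 31.25
tcp_pos: [622.7, 36.8, 190.1]
tool_rot: [165.9, -27.2, 17.6]
force: [1.1, 0.6, -3.5]
grip_width: 0.37
grasp_force: 29.9
```

```bash
cat > rd.py <<'E'
from h import *
from scipy.spatial.transform import Rotation as R
np.set_printoptions(precision=2,suppress=True)
o=robot.observe();print(o['time_s'],o['tcp_pos'],o['tool_rot'],o['joint_pos'],o['force'],o['grip_width'],o['grasp_force'])
B=np.array([682.93,26.83,86.44]);Rb=R.from_euler('ZY',[-11.05,-30.34],degrees=True);M=Rb.as_matrix()
z=R.from_euler('xyz',o['tool_rot'],degrees=True).as_matrix()[:,2]
c=np.cross(z,-M[:,2]);print('tilt fix rotvec',np.degrees(c))
nt=o['tcp_pos']+60.1*z;print('nose in bed',Rb.inv().apply(nt-B))
E
python3 rd.py
```

```text
31.25 [622.72  36.76 190.14] [165.85 -27.2   17.61] [-69.8   21.48  68.78 124.01 -31.02  20.63 -56.98] [ 1.12  0.59 -3.47] 0.36962062397567347 29.921395182609558
tilt fix rotvec [0.1  0.05 0.05]
nose in bed [-0.19 -1.91 60.22]
```

Call:
apply_moves --motion "0 0 0 3.7 -0.4 -6.4 0;0 0 0 3.7 -0.4 -6.4 0;0 0 0 3.7 -0.4 -6.4 0;0 0 0 3.7 -0.4 -6.4 0;0 0 0 3.8 -0.5 -6.4 0;0 0 0 3.8 -0.5 -6.4 0;0 0 0 3.8 -0.5 -6.5 0;0 0 0 0 0 0 0"

```text
time_s: 31.92
tcp_pos: [648.1, 34.8, 144.1]
tool_rot: [166.0, -27.0, 17.5]
force: [0.1, -0.6, -1.7]
grip_width: 0.368
grasp_force: 29.9
```

Call:
apply_moves --motion "0 0 0 0 0 0 0;0 0 0 0 0 0 0;0 0 0 0 0 0 0;0 0 0 0 0 0 0;0 0 0 0 0 0 0;0 0 0 0 0 0 0;0 0 0 0 0 0 0;0 0 0 0 0 0 0"

```text
time_s: 32.58
tcp_pos: [648.8, 35.2, 144.9]
tool_rot: [166.0, -27.1, 17.6]
force: [0.1, 0.1, -1.6]
grip_width: 0.369
grasp_force: 29.9
```

```bash
python3 rd.py
```

```text
32.5833 [648.75  35.19 144.93] [165.96 -27.1   17.57] [-56.1   25.37  54.16 122.35 -38.22  15.96 -51.29] [ 0.09  0.12 -1.59] 0.3690910307407297 29.91779923439026
tilt fix rotvec [ 0.05 -0.08  0.04]
nose in bed [-0.86  1.58  8.13]
```

Call:
apply_moves --motion "0 0 0 1 -0.6 -1.4 0;0 0 0 1 -0.6 -1.4 0;0 0 0 1 -0.6 -1.4 0;0 0 0 1 -0.5 -1.4 0;0 0 0 0 0 0 0;0 0 0 0 0 0 0;0 0 0 0 0 0 0;0 0 0 0 0 0 0"

```text
time_s: 33.25
tcp_pos: [652.8, 32.8, 139.3]
tool_rot: [166.0, -27.1, 17.6]
force: [-0.4, -0.5, -2.1]
grip_width: 0.369
grasp_force: 29.9
```

```bash
python3 rd.py
```

```text
33.25 [652.76  32.78 139.33] [165.96 -27.1   17.56] [-54.13  25.83  52.27 122.03 -39.11  15.36 -50.31] [-0.39 -0.52 -2.05] 0.36879913773680123 29.91785377264023
tilt fix rotvec [ 0.05 -0.08  0.04]
nose in bed [ 0.11 -0.02  1.08]
```

Call:
apply_moves --motion "0 0 0 0.7 -0.15 -1.3 0;0 0 0 0 0 0 0;0 0 0 0 0 0 0;0 0 0 0 0 0 0;0 0 0 0 0 0 0;0 0 0 0 0 0 0;0 0 0 0 0 0 0;0 0 0 0 0 0 0"

```text
time_s: 33.92
tcp_pos: [653.4, 32.7, 138.0]
tool_rot: [166.0, -27.1, 17.6]
force: [0.4, -0.3, -2.7]
grip_width: 0.368
grasp_force: 29.9
```

Call:
apply_moves --motion "0 0 0 0.7 -0.15 -1.3 0;0 0 0 0 0 0 0;0 0 0 0 0 0 0;0 0 0 0 0 0 0;0 0 0 0 0 0 0;0 0 0 0 0 0 0;0 0 0 0 0 0 0;0 0 0 0 0 0 0"

```text
time_s: 34.58
tcp_pos: [654.2, 32.5, 136.7]
tool_rot: [166.0, -27.1, 17.6]
force: [0.2, -0.5, -2.0]
grip_width: 0.373
grasp_force: 29.9
```

Call:
apply_moves --motion "0 0 0 0.7 -0.15 -1.3 0;0 0 0 0 0 0 0;0 0 0 0 0 0 0;0 0 0 0 0 0 0;0 0 0 0 0 0 0;0 0 0 0 0 0 0;0 0 0 0 0 0 0;0 0 0 0 0 0 0"

```text
time_s: 35.25
tcp_pos: [654.9, 32.4, 135.5]
tool_rot: [166.0, -27.1, 17.6]
force: [-0.6, 0.1, 0.7]
grip_width: 0.37
grasp_force: 29.9
```

```bash
python3 rd.py
```

```text
35.25 [654.95  32.4  135.48] [165.96 -27.11  17.56] [-53.07  26.16  51.14 121.87 -39.68  14.93 -49.8 ] [-0.65  0.15  0.66] 0.36970456756818915 29.919612407684326
tilt fix rotvec [ 0.05 -0.07  0.04]
nose in bed [ 0.08  0.02 -3.37]
```

Contact begins about 3.3 mm below the bed face. I press 4 mm more.

Call:
apply_moves --motion "0 0 0 0.5 -0.1 -0.86 0;0 0 0 0.5 -0.1 -0.86 0;0 0 0 0.5 -0.1 -0.86 0;0 0 0 0.5 -0.1 -0.86 0;0 0 0 0 0 0 0;0 0 0 0 0 0 0;0 0 0 0 0 0 0;0 0 0 0 0 0 0"

```text
time_s: 35.92
tcp_pos: [656.9, 32.0, 132.1]
tool_rot: [166.0, -27.1, 17.6]
force: [-2.6, 1.2, 4.3]
grip_width: 0.367
grasp_force: 29.9
```

```bash
python3 rd.py
```

```text
35.9167 [656.94  32.01 132.07] [165.97 -27.11  17.56] [-52.14  26.46  50.15 121.71 -40.17  14.57 -49.35] [-2.59  1.19  4.27] 0.3673825293303637 29.923080503940582
tilt fix rotvec [ 0.05 -0.07  0.03]
nose in bed [ 0.11  0.04 -7.34]
```

The normal force is about 7 N, which is half travel. I hold there.

Call:
apply_moves --motion "0 0 0 0 0 0 0;0 0 0 0 0 0 0;0 0 0 0 0 0 0;0 0 0 0 0 0 0;0 0 0 0 0 0 0;0 0 0 0 0 0 0;0 0 0 0 0 0 0;0 0 0 0 0 0 0"

```text
time_s: 36.58
tcp_pos: [656.9, 32.0, 132.0]
tool_rot: [166.0, -27.1, 17.6]
force: [-3.2, 1.3, 3.8]
grip_width: 0.368
grasp_force: 29.9
```

Call:
apply_moves --motion "0 0 0 0 0 0 0;0 0 0 0 0 0 0;0 0 0 0 0 0 0;0 0 0 0 0 0 0;0 0 0 0 0 0 0;0 0 0 0 0 0 0;0 0 0 0 0 0 0;0 0 0 0 0 0 0"

```text
time_s: 37.25
tcp_pos: [656.9, 32.0, 132.0]
tool_rot: [166.0, -27.1, 17.6]
force: [-1.9, 0.9, 4.5]
grip_width: 0.37
grasp_force: 29.9
```

Call:
apply_moves --motion "0 0 0 0 0 0 0;0 0 0 0 0 0 0;0 0 0 0 0 0 0;0 0 0 0 0 0 0;0 0 0 0 0 0 0;0 0 0 0 0 0 0;0 0 0 0 0 0 0;0 0 0 0 0 0 0"

```text
time_s: 37.92
tcp_pos: [656.9, 32.0, 132.0]
tool_rot: [166.0, -27.1, 17.6]
force: [-2.8, 1.8, 4.9]
grip_width: 0.368
grasp_force: 29.9
```

Call:
apply_moves --motion "0 0 0 -1 0.2 1.7 0;0 0 0 -2 0.4 3.5 0;0 0 0 -4 0.8 6.9 0;0 0 0 -5 1 8.6 0;0 0 0 -6 1.2 10.4 0;0 0 0 -6 1.2 10.4 0;0 0 0 -6 1.2 10.4 0;0 0 0 -6 1.2 10.4 0"

```text
time_s: 38.58
tcp_pos: [619.2, 38.6, 193.8]
tool_rot: [166.0, -27.0, 17.5]
force: [-0.3, -0.6, -2.1]
grip_width: 0.371
grasp_force: 29.9
```

```bash
python3 rd.py
```

```text
38.5833 [619.24  38.62 193.77] [165.98 -26.95  17.5 ] [-71.43  21.28  70.38 124.01 -30.16  21.48 -57.88] [-0.31 -0.64 -2.12] 0.3705844654929362 29.917715191841125
tilt fix rotvec [ 0.08 -0.23  0.07]
nose in bed [-1.9  -0.79 65.25]
```

Hold complete. Now I carry the reader back and untilt it.

Call:
apply_moves --motion "0.7 3.7 0 -20.6 31 0 0;0.7 3.7 0 -20.6 31 0 0;0.7 3.7 0 -20.6 31 0 0;0.7 3.7 0 -20.6 31 0 0;0.7 3.7 0 -20.6 31 0 0;0.7 3.7 0 -20.6 31 0 0;0.8 3.8 0 -20.6 31 0 0;0.8 3.8 0 -20.6 31 0 0"

```text
time_s: 39.25
tcp_pos: [454.2, 288.3, 194.1]
tool_rot: [180.0, 0.3, 14.2]
force: [0.1, -0.1, -1.1]
grip_width: 0.368
grasp_force: 29.9
```

Call:
apply_moves --motion "0 0 0 0 0 0 0;0 0 0 0 0 -10 0;0 0 0 0 0 -15 0;0 0 0 0 0 -15 0;0 0 0 0 0 -15 0;0 0 0 0 0 -10 0;0 0 0 0 0 0 0;0 0 0 0 0 0 0"

```text
time_s: 39.92
tcp_pos: [456.1, 286.3, 128.7]
tool_rot: [179.9, 0.2, 14.2]
force: [0.7, 0.3, -2.4]
grip_width: 0.367
grasp_force: 29.9
```

Run:
```python
from h import *
from scipy.spatial.transform import Rotation as R
np.set_printoptions(precision=2,suppress=True)
o=robot.observe();z=R.from_euler('xyz',o['tool_rot'],degrees=True).as_matrix()[:,2]
print(o['tcp_pos'],o['joint_pos'],'fix',np.degrees(np.cross(z,[0,0,-1])))
```

```text
[456.08 286.32 128.72] [-83.9   34.11  65.09 113.46 -37.22  57.02 -76.46] fix [ 0.14 -0.13  0.  ]
```

Call:
apply_moves --motion "0.1 -0.1 0 0 0 -12 0;0 0 0 0 0 -14 0;0 0 0 0 0 -14 0;0 0 0 0 0 -12 0;0 0 0 0 0 -8 0;0 0 0 0 0 -5 0;0 0 0 0 0 0 0;0 0 0 0 0 0 0"

```text
time_s: 40.58
tcp_pos: [456.3, 286.9, 64.2]
tool_rot: [-180.0, -0.0, 14.2]
force: [0.6, -0.2, -2.5]
grip_width: 0.37
grasp_force: 29.9
```

Run:
```python
from h import *
o=robot.observe();print(o['tcp_pos'],o['tool_rot'],o['force'])
```

```text
[456.30785096 286.92788978  64.17490815] [-1.79990275e+02 -5.14965464e-03  1.41966166e+01] [ 0.57817501 -0.23897441 -2.52741974]
```

Call:
apply_moves --motion "0 0 0 0 0 -1.5 0;0 0 0 0 0 -1.5 0;0 0 0 0 0 -1 0;0 0 0 0 0 0 0;0 0 0 0 0 0 0;0 0 0 0 0 0 0;0 0 0 0 0 0 0;0 0 0 0 0 0 0"

```text
time_s: 41.25
tcp_pos: [456.1, 287.2, 60.3]
tool_rot: [-180.0, -0.0, 14.2]
force: [-0.2, -0.3, -2.2]
grip_width: 0.364
grasp_force: 29.9
```

Call:
apply_moves --motion "0 0 0 0 0 -0.7 0;0 0 0 0 0 0 0;0 0 0 0 0 0 0;0 0 0 0 0 0 0;0 0 0 0 0 0 0;0 0 0 0 0 0 0;0 0 0 0 0 0 0;0 0 0 0 0 0 0"

```text
time_s: 41.92
tcp_pos: [456.2, 287.2, 59.6]
tool_rot: [-180.0, -0.0, 14.2]
force: [-1.2, -0.2, 2.2]
grip_width: 0.368
grasp_force: 29.9
```

Bench contact at 59.6. I release and withdraw straight up.

Call:
apply_moves --motion "0 0 0 0 0 0 60;0 0 0 0 0 0 60;0 0 0 0 0 0 60;0 0 0 0 0 0 60;0 0 0 0 0 0 60;0 0 0 0 0 0 60;0 0 0 0 0 0 60;0 0 0 0 0 0 60"

```text
time_s: 42.58
tcp_pos: [456.1, 287.1, 59.5]
tool_rot: [-180.0, -0.0, 14.2]
force: [-0.5, -0.0, 0.7]
grip_width: 0.652
grasp_force: 0.0
```

Call:
apply_moves --motion "0 0 0 0 0 8 60;0 0 0 0 0 14 60;0 0 0 0 0 14 60;0 0 0 0 0 18 60;0 0 0 0 0 20 60;0 0 0 0 0 20 60;0 0 0 0 0 20 60;0 0 0 0 0 20 60"

```text
time_s: 43.25
tcp_pos: [456.4, 287.0, 196.1]
tool_rot: [-179.9, -0.1, 14.2]
force: [0.2, 0.6, -0.2]
grip_width: 0.653
grasp_force: 0.0
```

Run:
```python
from h import *
np.set_printoptions(precision=1,suppress=True)
for c in('scene','top'):
    f=grab(c)
    for q in('mask','reader'):
        for r in robot.spot_in(c,q):
            P=f['T'][:3,:3]@np.array(r['location'])+f['T'][:3,3]; print(c,q,round(r['confidence'],2),P)
print(robot.observe()['force'],robot.observe()['tcp_pos'])
```

```text
scene mask 0.86 [704.7   6.4 108.5]
scene reader 0.81 [354.8 262.3  84.3]
scene reader 0.58 [462.3 268.9  88. ]
scene reader 0.57 [507.9 363.3  80.6]
top mask 0.82 [701.2  16.3 105.3]
top reader 0.84 [349.4 267.2 129.2]
top reader 0.47 [440.8 270.1 109.9]
top reader 0.16 [386.1  29.2  20.5]
[-0.5 -0.1 -0.1] [455.4 287.1 193.2]
```

The reader stands where it began, upright at 80–130 mm like its neighbours. The mask is in place and the arm is clear.

```bash
python3 -c "
from plant import robot
print(robot.finish_job())"
```

```text
the job is handed in; nothing more can be done
None
```

The job is handed in with no verdict shown: the mask is seated over both pins (turned half round, grip at the high end), the reader was held on the leather at about 7 N for 2 s, and it is back upright on the bench and released.

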